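Lock a sample jar into its turntable cradle

TASK

One sloping jar cradle on the turntable has its hinged yoke standing open and its locking pin lying loose on the turntable. Swing the yoke down fully shut over the jar, then thread the pin from the upper end down through all four holes (the two cradle lugs and the two yoke ears between them) until its flat handle butts against the upper lug, and let go of it. Leave the standing jars and the other loose things where they are.

Things in the scene. Friction and masses are not known exactly. Their poses are not given: they have to be found in the camera images.
- bore_in (a point): mouth of the locking bore: centre of the 17 mm hole in the upper (outer) face of the upper cradle lug. x runs along the bore in the direction of insertion, 30 degrees below level; z is square to the sloping cradle plate (30 degrees from vertical); y is level, from the bore towards the jar. The space uphill of this mouth, on the bore's line, is free.
- bore_out (a point): centre of the 17 mm hole in the lower (outer) face of the lower lug, 100 mm along x from bore_in; same axes. Four 10 mm thick plates lie on the bore: upper lug 0 to 10 mm from bore_in, yoke ears at 13 to 23 and 77 to 87, lower lug 90 to 100. The red lugs are 28 mm wide and reach 13 mm above the bore's axis.
- yoke (a joint): angle in rad of the dark steel yoke that arches over the jar: 0 = fully shut on its stop (then the ear holes are in line with the lug holes), growing as it swings up, 1.4 at most. Its hinge is stiff: it stays where it is left, and a few newtons at the flange move it.
- yoke_hinge (a point): middle of the yoke's hinge axis, on the jar's other side; the axis is parallel to the bore; axes as bore_in (the yoke opens by turning about -x, so its flange rises). In this frame the closed bore axis lies at y = -150 mm, z = 0.
- yoke_flange (a point): point on the upper face of the yoke's flat flange (74 mm along the bore, 5 mm thick), over the ears, to be pushed down; the flange reaches 17 mm farther out from the hinge and 28 mm back towards the jar. It moves with the yoke: in the hinge's frame it is at y = -150, z = 17 mm when shut (17 mm above the bore's axis) and turns with the yoke.
- pin_handle (a point): centre of the pin's flat handle, half-way up. The loose steel pin (187 mm, about 0.3 kg) lies flat on the turntable: handle a flat bar 62 long x 26 wide x 14 mm thick, then a round rod 14 mm across and 125 mm long, its last 12 mm tapering to 6 mm. x runs from handle to tip, z is square to the handle's flat; the rod's axis passes through this point, 7 mm above the turntable.
- pin_shoulder (a point): on the pin's axis at the end of the handle where the rod begins, 31 mm along x from pin_handle; it meets bore_in when the pin is home.
- pin_tip (a point): on the pin's axis at its tapered tip, 156 mm along x from pin_handle; it stands 25 mm beyond bore_out when the pin is home.
- turntable: white round turntable, 920 mm across, level; its upper face, on which all stands, is 30 mm above the deck (z = 0.030).
- jar_a: standing clear jar, 72 mm across, 100 mm high, orange lid; origin under its middle. Leave alone.
- jar_b: as jar_a, blue lid. Leave alone.
- jar_c: as jar_a, green lid. Leave alone.
- spanner: steel spanner 170 mm long lying flat; origin under its middle. Leave alone.
- spare_lid: loose jar lid, 72 mm across, 16 mm high; origin under its middle. Leave alone.
- spare_plate: loose red cast disc, 96 mm across, 14 mm high with a bolt head; origin under its middle. Leave alone.
- spare_stud: loose dark bolt, 100 mm long, 9 mm thick, lying flat; origin under its middle. Leave alone.
- station: red foot of the cradle, 165 x 215 mm, bolted to the turntable; origin under its middle. On it a plate slopes 30 degrees, its surface 36 mm below the bore's axis, ending 25 mm uphill of bore_in. In bore_in's axes the 70 mm jar in the cradle has its axis at y = +75, z = +9 mm, and its lid end 14 mm uphill of bore_in; the shut yoke reaches z = +52 mm over the jar.
Things that resemble listed ones, but are neither listed nor needed, are in the scene too. Leave any black look-alike of the part that bears pin_handle alone.

How it is judged:
On the way, in this order (a step that is already met when the one before it is completed fails the run):
1. the yoke is fully shut (value of joint yoke below 0.04 rad), for 0.2 s.
2. the pin has entered the upper lug and the yoke's first ear (x of pin_tip in the frame of bore_in above 0.025 m and angle between the x axis of pin_tip and the x axis of bore_in, either way round below 0.12 rad and y of pin_tip in the frame of bore_in between -0.008 and 0.008 m and z of pin_tip in the frame of bore_in between -0.008 and 0.008 m).
At the end, for the whole second after the job is handed in: the yoke is shut (within 0.04 rad), the pin runs through both lugs and both ears along the bore (within 0.08 rad, its tip within 6 mm of the bore's line and at least 20 mm past the lower lug), its handle's shoulder is within 6 mm of the mouth of the upper lug, and it lies still there, released (value of joint yoke below 0.04 rad and x of pin_tip in the frame of bore_out above 0.02 m and distance between pin_shoulder and bore_in below 0.006 m and y of pin_tip in the frame of bore_out between -0.006 and 0.006 m and z of pin_tip in the frame of bore_out between -0.006 and 0.006 m and angle between the x axis of pin_tip and the x axis of bore_in, either way round below 0.08 rad and linear speed of pin below 0.02 m/s); the robot touches nothing.
It fails at once if a standing jar or another loose thing is moved by more than 30 mm (distance of any of jar_a, jar_b, jar_c, spanner, spare_lid, spare_plate, spare_stud from where it was at the start of the episode above 0.03 m).
It also fails if it takes over 58 s, if anything falls off the work surface, if the arm or the gripper's body presses on something with over 40 N, if the wrist force passes 120 N, or if a joint passes its speed limit or range.

ROBOT

A 7-joint arm with a two-finger parallel gripper is mounted at the origin on the work surface. World frame = base frame: x ahead of the robot, y to its left, z up, the work surface at z = 0. Lengths are in m, angles in rad, forces in N, time in s.
With the tool pointing down it reaches from about 0.425 to 1.025 m from the base axis. Payload 9.4 kg.
Tool frame: the origin (TCP) lies midway between the tips of the shut fingers; the grasp point (between the pads) lies 19 mm behind it; x points along the fingers, y is the direction in which the jaws open and shut, and the axes are right-handed (so a half turn about x gives the same grasp; the last joint's range is limited). The gripper opens to 85 mm and grips with 20 to 120 N. Pads are 22 mm wide; open, the fingers measure 114 mm over their backs; the gripper's body (76 mm by 85 mm) begins 54 mm behind the grasp point. The pads swing forward as they close: fully open they stand 13 mm farther back than shut.
Start: joints at [-1.197, 0.599, -0.003, 1.599, 0.002, 0.943, -0.08], TCP at [0.316, 0.653, 0.231] pointing down, gripper open.
Joint ranges: [-2.57, 2.57], [-0.35, 1.97], [-1.29, 1.29], [0.11, 2.56], [-1.05, 4.19], [0.11, 1.86], [-2.63, 2.63]. Speed limits (rad/s): [2.22, 2.22, 3.01, 3.01, 3.14, 3.14, 3.14].

INTERFACE

Orientations are given as [roll, pitch, yaw] about the fixed x, y, z axes, in that order (R = Rz(yaw) Ry(pitch) Rx(roll)).
In Python, from workcell import robot, eyes gives the robot as it stands.
- The arm moves only by the tool play_rows, never from a script. Its argument "targets" is one flat list of numbers, 5 for each row, row after row: the shift along the tool's x, y, z in m, then the turn about the tool's x in rad, then the opening, from -1 (shut) to 1 (fully open), so that 0 is half open. A call has exactly 5 rows; each row shifts and turns the commanded pose from where the row before left it, along the tool's axes as they then stand; what a row does not reach is not made up. A row lasts 1/10 s, in which the tool goes at most 50 mm and 8.59 degrees, less where a joint would pass 70% of its speed; a pose out of reach is approached as far as the arm can. A call with a gripper value outside its range is refused whole. The fingers move at their own pace and stop on an object; "newtons" is the grip in N (left out, the last holds). Time passes only in rows, so rows that do not move let the fingers close, or fill a call up. It gives the time, the measured TCP pose, the force and the opening at its end, in the units of the state.
- robot.sense(): the state, without advancing time (a new reading comes with each control period).
- eyes.snapshot(name): name is "scene" or "side" or "wrist"; returns the picture (384x512x3 uint8, blue, green, red); there is no depth.
- eyes.camera_info(name): a dict with "K" (3x3 intrinsics, pixels), "extrinsics" (4x4, takes a point from world to camera coordinates); the wrist camera has in their place "tool_from_camera" (4x4, takes a point from camera to tool coordinates, whose origin is the TCP and whose axes are the tool frame's). Camera axes: x right, y down, z forward; pixel columns grow to the right and rows downward; lengths in m; the calibration is good to about 2 mm. A picture is of the moment at which its call begins: read the wrist's pose just before it. camera_info takes no time and is no camera call.
- robot.finish_job(): hands the job in, once; it reports no verdict.
The state is a dict: "time_s": time; "joint_positions": joint angles; "dq": joint speeds; "joint_torque": joint torques, N m; "tool_pos": TCP position; "tcp_rot": TCP orientation; "ft_force": force on the tool from outside, world axes, zero at the start; "moment": the same for the moment, N m; "opening": finger opening in m.
Only numpy, scipy, OpenCV 4.12 (cv2) and the standard library are available. Lean on these libraries where they do the work, as an engineer would, in place of code of your own. Each camera call takes 0.05 s, during which the arm holds its last target.

## Working session

There is one attempt and no reset: what is moved stays moved. The work goes in short steps, Python scripts to look and compute and a tool call to move; the robot and the scene stay as the last step left them, time stands still between calls to the robot, and variables do not carry over. Pictures are saved under pics/ and viewed, and the job is handed in when it is done.

Besides the shell and the picture viewer there is one more tool, called after "Emit:" by a JSON object that holds its "op" and its "data", one argument or row to a line. play_rows: Moves the arm, as the interface text tells. Its arguments: {"type":"object","properties":{"targets":{"type":"array"},"newtons":{"type":"number"}},"required":["targets"]}

```bash
ls; mkdir -p pics; python3 - <<'E'
from workcell import robot, eyes
import cv2, numpy as np
np.set_printoptions(precision=4,suppress=True)
print(robot.sense())
for n in ["scene","side","wrist"]:
    im=eyes.snapshot(n); cv2.imwrite(f"pics/{n}0.png",im)
    print(n,eyes.camera_info(n))
E
```

```text
pics
{'time_s': 0.0, 'joint_positions': array([-1.1967,  0.6001, -0.0025,  1.6001,  0.0018,  0.9429, -0.0798]), 'dq': array([-0.0004,  0.0006, -0.0003, -0.0009,  0.0005, -0.0004,  0.0006]), 'joint_torque': array([  0.0008, -77.6463,   1.565 , -25.8006,   0.0124,   0.0094,
        -0.    ]), 'tool_pos': array([0.3157, 0.6521, 0.2304]), 'tcp_rot': array([-1.4799,  1.5693, -1.9307]), 'ft_force': array([0.2841, 0.4197, 0.3571]), 'moment': array([ 0.0263, -0.0201,  0.0003]), 'opening': 0.08526991672904395}
scene {'K': array([[439.6479,   0.    , 263.605 ],
       [  0.    , 439.6479, 185.8397],
       [  0.    ,   0.    ,   1.    ]]), 'extrinsics': array([[ 0.1068,  0.9942, -0.0134,  0.0313],
       [ 0.6623, -0.0812, -0.7449, -0.278 ],
       [-0.7416,  0.0707, -0.6671,  1.5548],
       [ 0.    ,  0.    ,  0.    ,  1.    ]])}
side {'K': array([[376.2053,   0.    , 258.4732],
       [  0.    , 376.2053, 191.5473],
       [  0.    ,   0.    ,   1.    ]]), 'extrinsics': array([[ 0.8905, -0.455 , -0.0018, -0.4873],
       [-0.3054, -0.5948, -0.7435,  0.1827],
       [ 0.3373,  0.6627, -0.6687,  0.879 ],
       [ 0.    ,  0.    ,  0.    ,  1.    ]])}
wrist {'K': array([[326.3354,   0.    , 256.6155],
       [  0.    , 326.3354, 186.5879],
       [  0.    ,   0.    ,   1.    ]]), 'tool_from_camera': array([[-0.0001, -0.2617,  0.9652, -0.1429],
       [ 1.    ,  0.0007,  0.0003, -0.0004],
       [-0.0007,  0.9652,  0.2617, -0.0653],
       [ 0.    ,  0.    ,  0.    ,  1.    ]])}
```

View pics/scene0.png

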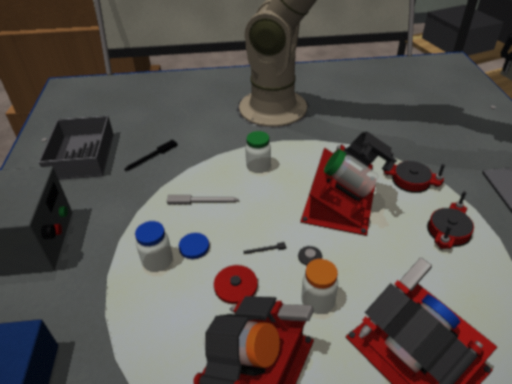

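View pics/side0.png

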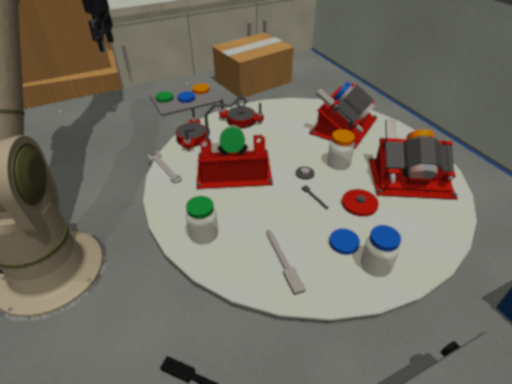

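View pics/wrist0.png

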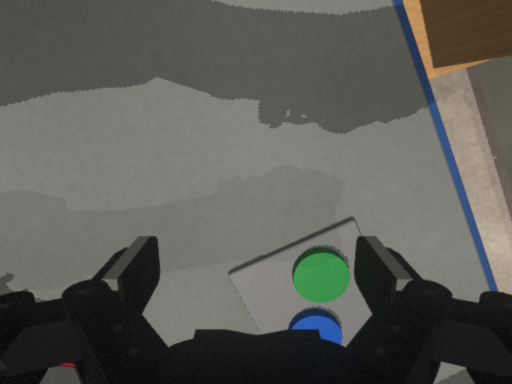

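```bash
python3 - <<'E'
import cv2
s=cv2.imread("pics/scene0.png"); d=cv2.imread("pics/side0.png")
cv2.imwrite("pics/c1.png",cv2.resize(s[120:250,290:410],None,fx=5,fy=4.6,interpolation=cv2.INTER_CUBIC))
cv2.imwrite("pics/c2.png",cv2.resize(d[80:200,170:290],None,fx=5,fy=5,interpolation=cv2.INTER_CUBIC))
a=cv2.resize(s[170:230,150:250],None,fx=6,fy=6,interpolation=cv2.INTER_CUBIC)
b=cv2.resize(d[225:300,250:320],None,fx=6,fy=6,interpolation=cv2.INTER_CUBIC)
cv2.imwrite("pics/c3.png",a);cv2.imwrite("pics/c4.png",b)
E
```

```text
(no output)
```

View pics/c1.png

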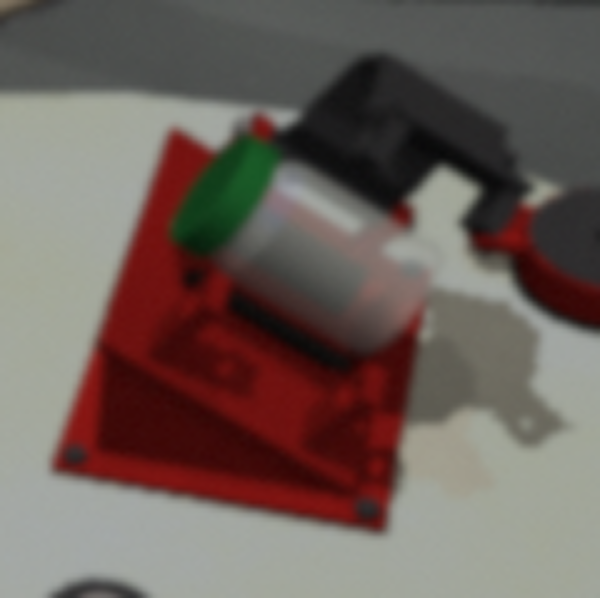

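View pics/c2.png

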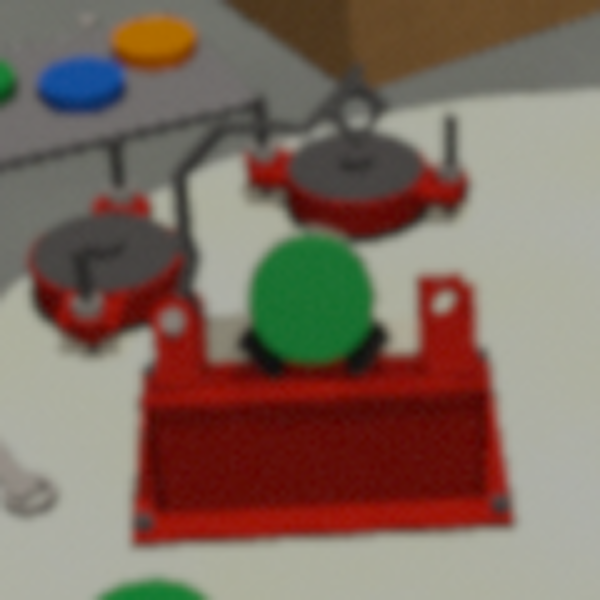

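View pics/c3.png

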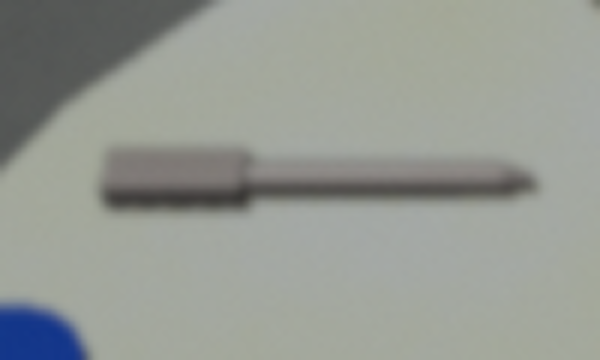

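View pics/c4.png

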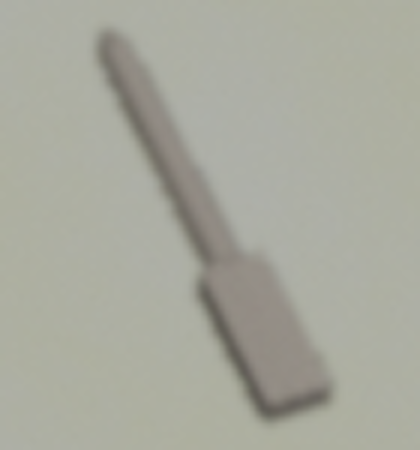

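```bash
cat > h.py <<'E'
import numpy as np, cv2
from scipy.spatial.transform import Rotation as Ro
from scipy.optimize import least_squares
np.set_printoptions(precision=4,suppress=True)
from workcell import robot, eyes
CI={n:eyes.camera_info(n) for n in("scene","side","wrist")}
def Rt(rpy): return Ro.from_euler('xyz',rpy).as_matrix()
def wristE(s):  # world->cam
    T=np.eye(4);T[:3,:3]=Rt(s["tcp_rot"]);T[:3,3]=s["tool_pos"]
    return np.linalg.inv(T@CI["wrist"]["tool_from_camera"])
def ray(n,uv,E=None):
    E=CI[n]["extrinsics"] if E is None else E
    d=np.linalg.inv(CI[n]["K"])@np.r_[uv,1.]
    return -E[:3,:3].T@E[:3,3], (E[:3,:3].T@d)/np.linalg.norm(d)
def onz(n,uv,z,E=None):
    c,d=ray(n,uv,E); return c+d*(z-c[2])/d[2]
def proj(n,P,E=None):
    E=CI[n]["extrinsics"] if E is None else E
    p=np.atleast_2d(P)@E[:3,:3].T+E[:3,3]; q=p@CI[n]["K"].T
    return q[:,:2]/q[:,2:]
def tri(rs):
    A=0;b=0
    for c,d in rs:
        M=np.eye(3)-np.outer(d,d);A=A+M;b=b+M@c
    return np.linalg.solve(A,b)
E
python3 - <<'E'
from h import *
print("foot", onz("side",(197.2,188.6),.03),onz("side",(272.4,185),.03),onz("scene",(300.4,222.2),.03),onz("scene",(367,235.7),.03))
s=lambda u,v:(290+u/5,120+v/4.6)
d=lambda u,v:(170+u/5,80+v/5)
print("lid jar center", tri([ray("scene",s(220,195)),ray("side",d(312,300))]))
print("bore_in z.13",[onz("side",d(443,300),z) for z in(.1,.13,.16)])
print("hinge hole",[onz("side",d(174,320),z) for z in(.1,.13,.16)])
c3=lambda u,v:(150+u/6,170+v/6); c4=lambda u,v:(250+u/6,225+v/6)
for z in(.037,):
  print("tip",onz("scene",c3(537,182),z),onz("side",c4(108,38),z))
  print("sho",onz("scene",c3(248,178),z),onz("side",c4(232,265),z))
  print("tail",onz("scene",c3(104,178),z),onz("side",c4(298,398),z))
print(CI["scene"]["extrinsics"][:3,:3].T@-CI["scene"]["extrinsics"][:3,3],CI["side"]["extrinsics"][:3,:3].T@-CI["side"]["extrinsics"][:3,3])
E
```

```text
foot [0.3968 0.0797 0.03  ] [ 0.59   -0.0024  0.03  ] [ 0.5902 -0.0022  0.03  ] [0.6535 0.1496 0.03  ]
lid jar center [0.5138 0.0888 0.1505]
bore_in z.13 [array([0.6102, 0.1219, 0.1   ]), array([0.5901, 0.0825, 0.13  ]), array([0.57  , 0.0432, 0.16  ])]
hinge hole [array([0.4631, 0.1747, 0.1   ]), array([0.4501, 0.1328, 0.13  ]), array([0.4371, 0.0909, 0.16  ])]
tip [ 0.5004 -0.1481  0.037 ] [ 0.4938 -0.1558  0.037 ]
sho [ 0.4826 -0.2735  0.037 ] [ 0.4817 -0.2757  0.037 ]
tail [ 0.475  -0.3362  0.037 ] [ 0.4734 -0.3352  0.037 ]
[ 1.3339 -0.1636  0.8306] [ 0.1933 -0.6956  0.7228]
```

```bash
cat >> h.py <<'E'
yaw=np.radians(67.1); c,s_=np.cos(yaw),np.sin(yaw); k=np.sqrt(3)/2
B=np.c_[[k*c,k*s_,-.5],[-s_,c,0],[.5*c,.5*s_,k]]
BI=np.array([.5875,.071,.134])
def bw(p): return BI+np.atleast_2d(p)@B.T
def yk(x,y,z,th): # closed coords rel. hinge -> bore frame
    return np.array([x,150e-3+y*np.cos(th)+z*np.sin(th), -y*np.sin(th)+z*np.cos(th)])
E
python3 - <<'E'
from h import *
for th in (.6,.8,1,1.2,1.4):
    print(th,proj("side",bw(yk(.013,-.15,0,th))),proj("scene",bw(yk(.013,-.15,.017,th))),proj("scene",bw(yk(.087,-.15,.017,th))),bw(yk(.05,-.15,.017,th)))
print(proj("side",bw([0,0,0])),proj("side",bw([0,.15,0])))
s=robot.sense(); print(Rt(s["tcp_rot"]))
E
```

```text
0.6 [[248.6399 110.0539]] [[365.4074 156.9876]] [[391.4333 174.4807]] [[0.5906 0.1703 0.1945]]
0.8 [[241.1849 101.7095]] [[372.3422 145.752 ]] [[398.2637 163.3388]] [[0.5744 0.1884 0.2124]]
1 [[232.185   94.9624]] [[378.0688 134.9675]] [[403.7482 152.5401]] [[0.554  0.2057 0.2263]]
1.2 [[221.9989  90.1226]] [[382.2904 125.2312]] [[407.6071 142.6831]] [[0.53   0.2215 0.2354]]
1.4 [[211.0492  87.4217]] [[384.8322 117.0351]] [[409.6896 134.2692]] [[0.5035 0.2353 0.2395]]
[[259.661  141.1484]] [[204.8518 143.5023]]
[[-0.0004  0.4356  0.9001]
 [-0.0011  0.9001 -0.4356]
 [-1.     -0.0012  0.0001]]
```

Emit:
{"op": "play_rows", "data": {
  "targets": [-0.012,-0.0243,0.0328,0,-1,-0.012,-0.0243,0.0328,0,-1,-0.012,-0.0243,0.0328,0,-1,-0.012,-0.0243,0.0328,0,-1,-0.012,-0.0243,0.0328,0,-1]
}}

```text
time_s: 0.65
tool_pos: [0.4111, 0.4701, 0.2915]
tcp_rot: [-1.474, 1.57, -1.924]
ft_force: [0.6, 0.9, 0.1]
opening: 0.0121
```

Emit:
{"op": "play_rows", "data": {
  "targets": [-0.008,-0.0243,0.0328,0,-1,-0.008,-0.0243,0.0328,0,-1,-0.008,-0.0243,0.0328,0,-1,-0.008,-0.0243,0.0328,0,-1,-0.008,-0.0243,0.0328,0,-1]
}}

```text
time_s: 1.15
tool_pos: [0.5057, 0.2893, 0.3315]
tcp_rot: [-1.994, 1.571, -2.445]
ft_force: [1.2, -0.5, -0.3]
opening: 0.0002
```

Emit:
{"op": "play_rows", "data": {
  "targets": [0,-0.0243,0.0328,0,-1,0,-0.0243,0.0328,0,-1,0,-0.0243,0.0328,0,-1,0,-0.0243,0.0328,0,-1,0,-0.0243,0.0328,0,-1]
}}

```text
time_s: 1.65
tool_pos: [0.6003, 0.1085, 0.3312]
tcp_rot: [-2.642, 1.571, -3.092]
ft_force: [0.2, 0.7, 0.1]
opening: 0.0002
```

```bash
python3 - <<'E'
from h import *
s=robot.sense(); im=eyes.snapshot("wrist"); cv2.imwrite("pics/w1.png",im); np.savez("w1.npz",p=s["tool_pos"],r=s["tcp_rot"])
print(s["time_s"],s["tool_pos"],s["tcp_rot"],s["dq"],s["ft_force"])
cv2.imwrite("pics/w1b.png",cv2.resize(im,None,fx=1.56,fy=1.56,interpolation=cv2.INTER_CUBIC))
E
```

```text
1.65 [0.6003 0.1085 0.3312] [-2.6415  1.5706 -3.0922] [ 0.5979  0.1549  0.1054 -0.2386 -0.0588  0.0863  0.7178] [0.2149 0.744  0.0757]
```

View pics/w1b.png

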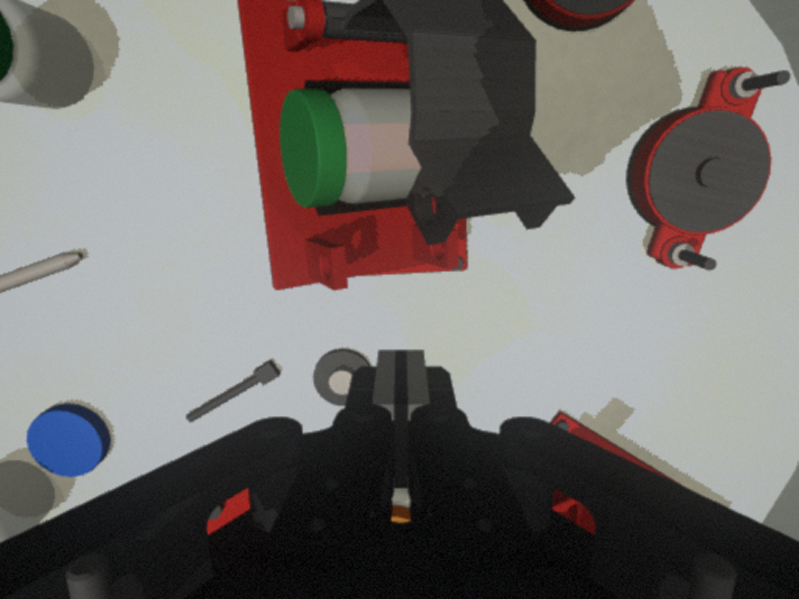

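```bash
cat >> h.py <<'E'
def overlay(im,n,E,f,th=None,box=None):
    im=cv2.resize(im,None,fx=f,fy=f,interpolation=cv2.INTER_CUBIC)
    def pl(pts,col,cl=False):
        q=(np.array([ (p+.5)*f-.5 for p in proj(n,bw(pts),E)])*16).round().astype(np.int32)
        cv2.polylines(im,[q.reshape(-1,1,2)],cl,col,1,cv2.LINE_AA,4)
    a=np.linspace(0,2*np.pi,25)
    for x0 in (0,.09):
        for x in (x0,x0+.01):
            pl([[x,-.014,-.036],[x,-.014,.013],[x,.014,.013],[x,.014,-.036]],(0,255,255))
            pl(np.c_[x+0*a,.0085*np.cos(a),.0085*np.sin(a)],(255,255,0))
    pl(np.c_[-.014+0*a,.075+.036*np.cos(a),.009+.036*np.sin(a)],(255,0,255))
    if th is not None:
        for x in(.013,.087):
            pl([yk(x+0,-.15+.0085*np.cos(t),.0085*np.sin(t),th) for t in a],(0,255,0))
        pl([yk(x,y,.017,th) for x,y in((.013,-.167),(.087,-.167),(.087,-.122),(.013,-.122))],(255,0,0),True)
    return im
E
python3 - <<'E'
from h import *
w=np.load("w1.npz");s=dict(tool_pos=w["p"],tcp_rot=w["r"]);E=wristE(s)
o=overlay(cv2.imread("pics/w1.png"),"wrist",E,4,.8); cv2.imwrite("pics/o1.png",o[0:800,600:1500][:,:800][:600*4//3][:800])
cv2.imwrite("pics/o1.png",o[180:780,600:1400])
o=overlay(cv2.imread("pics/side0.png"),"side",None,6,.8); cv2.imwrite("pics/o2.png",o[500:1100,1130:1730])
E
```

```text
(no output)
```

View pics/o1.png

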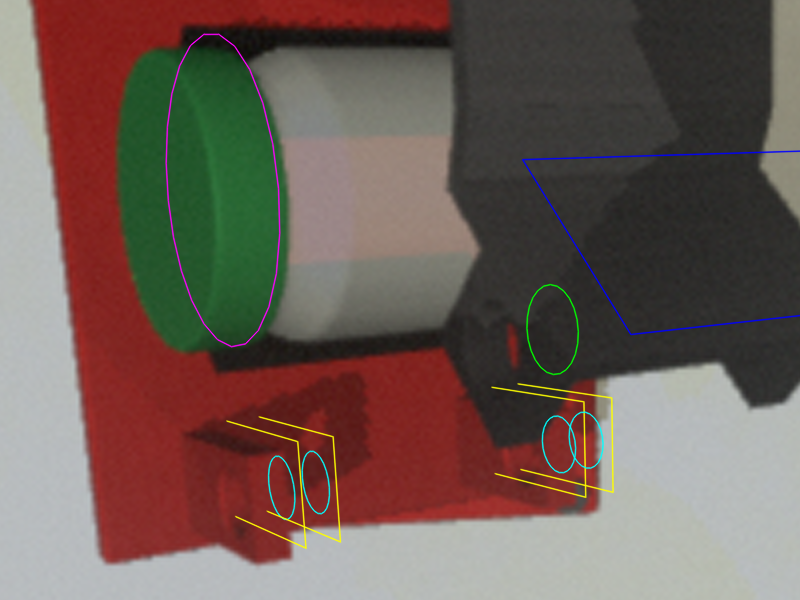

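View pics/o2.png

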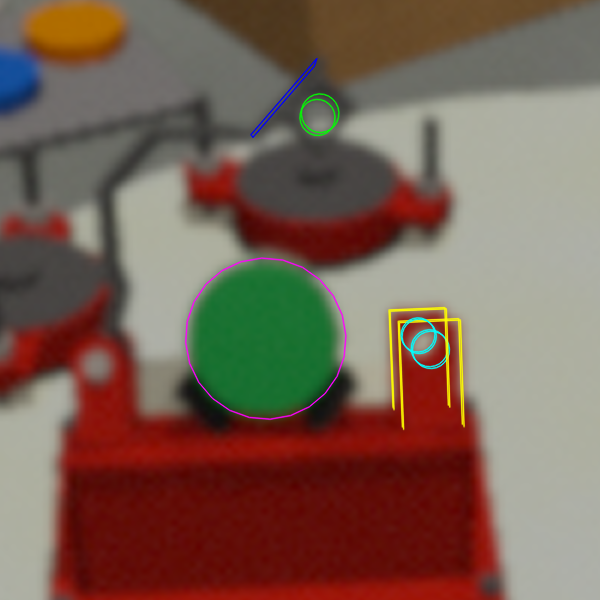

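```bash
python3 - <<'E'
from h import *
s=robot.sense(); im=eyes.snapshot("wrist"); cv2.imwrite("pics/w2.png",im); np.savez("w2.npz",p=s["tool_pos"],r=s["tcp_rot"])
print(s["time_s"],s["tool_pos"],s["tcp_rot"],s["dq"])
o=overlay(im,"wrist",wristE(s),4,.8)
cv2.imwrite("pics/o3.png",o[180:780,600:1400])
E
```

```text
1.7 [0.6033 0.1006 0.3313] [-0.7047  1.5662 -1.1631] [-0.0356 -0.0154  0.008   0.0331  0.0179 -0.0073 -0.1318]
```

View pics/o3.png

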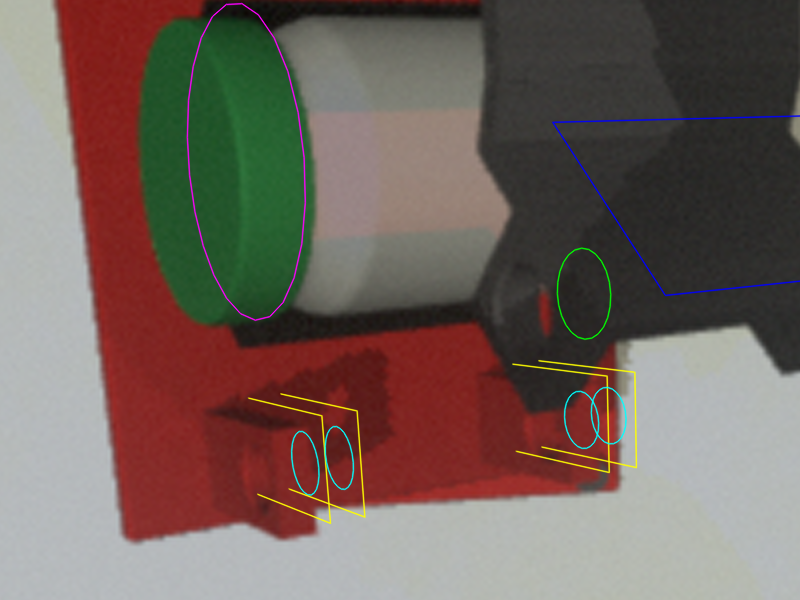

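```bash
python3 - <<'E'
import cv2,numpy as np
im=cv2.imread("pics/w2.png")[130:260,180:330]
im=cv2.convertScaleAbs(im,alpha=2.0,beta=10)
cv2.imwrite("pics/z1.png",cv2.resize(im[20:,:][:, :130],None,fx=6,fy=5.4,interpolation=cv2.INTER_CUBIC))
im=cv2.imread("pics/side0.png")[125:175,190:280]
cv2.imwrite("pics/z2.png",cv2.resize(cv2.convertScaleAbs(im,alpha=1.6),None,fx=8,fy=8,interpolation=cv2.INTER_CUBIC))
E
```

```text
(no output)
```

View pics/z1.png

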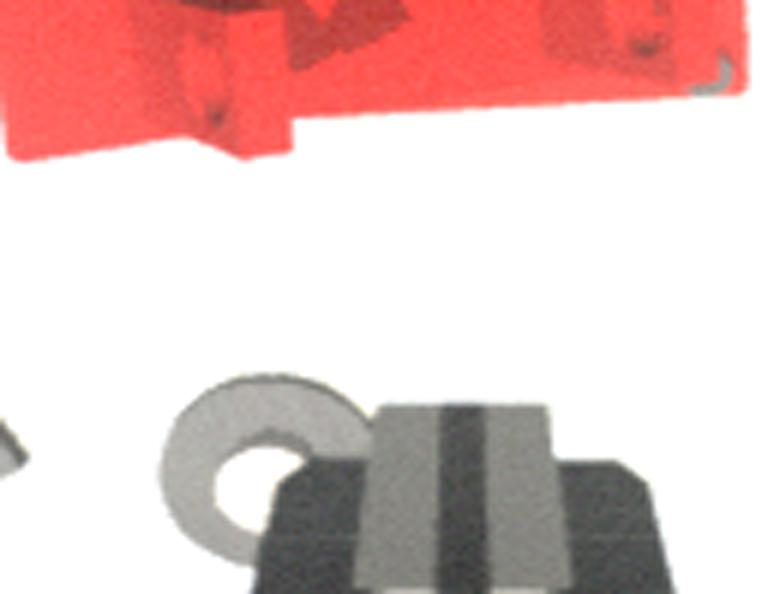

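View pics/z2.png

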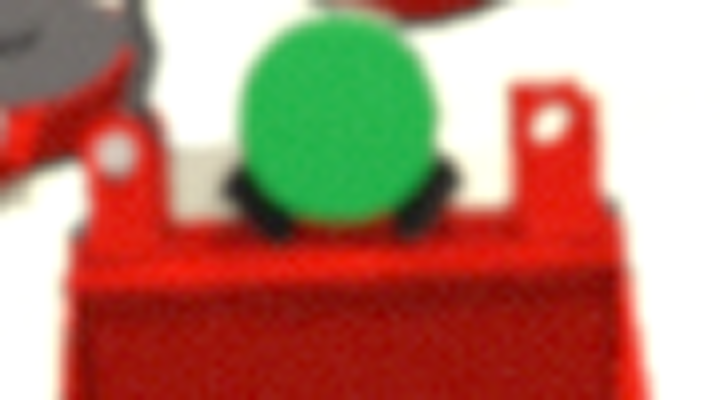

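```bash
python3 - <<'E'
import cv2,numpy as np
im=cv2.imread("pics/w2.png")[120:185,175:310]
im=cv2.convertScaleAbs(im,alpha=1.7,beta=10)
cv2.imwrite("pics/z1.png",cv2.resize(im,None,fx=5.9,fy=5.9,interpolation=cv2.INTER_CUBIC))
E
```

```text
(no output)
```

View pics/z1.png

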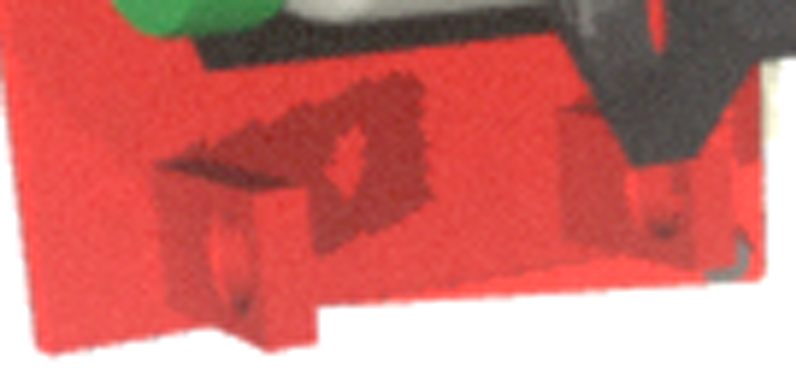

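```bash
python3 - <<'E'
import h
from h import *
w=np.load("w2.npz");s=dict(tool_pos=w["p"],tcp_rot=w["r"]);E=wristE(s)
W=lambda u,v:((u+.5)/5.9-.5+175,(v+.5)/5.9-.5+120)
S=lambda u,v:((u+.5)/8-.5+190,(v+.5)/8-.5+125)
obs=[("wrist",(0,.014,.013),W(252,190)),("wrist",(0,-.014,.013),W(268,350)),("wrist",(.01,.014,.013),W(308,188)),("wrist",(.01,-.014,.013),W(318,343)),
("wrist",(0,0,0),W(232,262)),("wrist",(0,.014,-.036),W(158,165)),("wrist",(.09,-.014,.013),W(695,268)),("wrist",(.09,.014,-.036),W(558,108)),
("side",(0,.014,.013),S(512,80)),("side",(0,-.014,.013),S(590,86)),]
def mk(p):
    yw=p[3];c,s_=np.cos(yw),np.sin(yw);k=np.sqrt(3)/2
    return np.c_[[k*c,k*s_,-.5],[-s_,c,0],[.5*c,.5*s_,k]]
def f(p,o=obs):
    B=mk(p);r=[]
    for n,q,uv in o:
        r+=list(proj(n,p[:3]+B@np.array(q),E if n=="wrist" else None)[0]-uv)
    return np.array(r)
for sel in (obs,obs[:8]):
    g=least_squares(f,[.5875,.071,.134,1.17],args=(sel,),loss="soft_l1",x_scale=[.01,.01,.01,.02])
    print(g.x,np.degrees(g.x[3])); print(f(g.x).reshape(-1,2))
E
```

```text
[0.5839 0.0601 0.1453 1.1765] 67.41112207963899
[[ 0.1451  0.001 ]
 [ 0.0892  0.529 ]
 [-0.0824 -1.0194]
 [ 0.6349 -0.001 ]
 [-0.1745 -0.0648]
 [-1.4056 -0.596 ]
 [ 0.7169  0.5362]
 [-0.2651 -0.2827]
 [ 1.3988  0.8845]
 [ 1.9828 -0.3321]]
[0.5847 0.0593 0.1404 1.1795] 67.5797723837637
[[ 0.3202  0.2725]
 [ 0.301   0.3741]
 [-0.0524 -0.7562]
 [ 0.7081 -0.1523]
 [ 0.0887  0.032 ]
 [-1.0049 -0.2255]
 [-0.0759  0.3879]
 [-0.762  -0.0191]
 [ 1.8102  2.4927]
 [ 2.3608  1.2579]]
```

```bash
sed -i 's/radians(67.1)/radians(67.4)/; s/BI=np.array(.*/BI=np.array([.584,.060,.1445])/' h.py; python3 - <<'E'
from h import *
w=np.load("w2.npz");s=dict(tool_pos=w["p"],tcp_rot=w["r"]);E=wristE(s)
for th in (.5,.6,.7,.8,.9): print(th,proj("side",bw(yk(.013,-.15,0,th))),bw(yk(.05,-.15,.017,th)))
o=overlay(cv2.imread("pics/w2.png"),"wrist",E,4,.8); cv2.imwrite("pics/o4.png",o[100:700,600:1400])
s=robot.sense();print(s["tool_pos"],s["tcp_rot"],Rt(s["tcp_rot"]))
E
```

```text
0.5 [[252.1969 113.4894]] [[0.5928 0.1502 0.1947]]
0.6 [[249.0828 108.7648]] [[0.5866 0.1593 0.205 ]]
0.7 [[245.5042 104.3532]] [[0.579  0.1683 0.2144]]
0.8 [[241.494 100.303]] [[0.5703 0.1773 0.2229]]
0.9 [[237.0907  96.6598]] [[0.5606 0.186  0.2304]]
[0.602  0.1034 0.3312] [-0.8104  1.5676 -1.2694] [[ 0.001   0.4431  0.8965]
 [-0.0031  0.8965 -0.4431]
 [-1.     -0.0023  0.0022]]
```

View pics/o4.png

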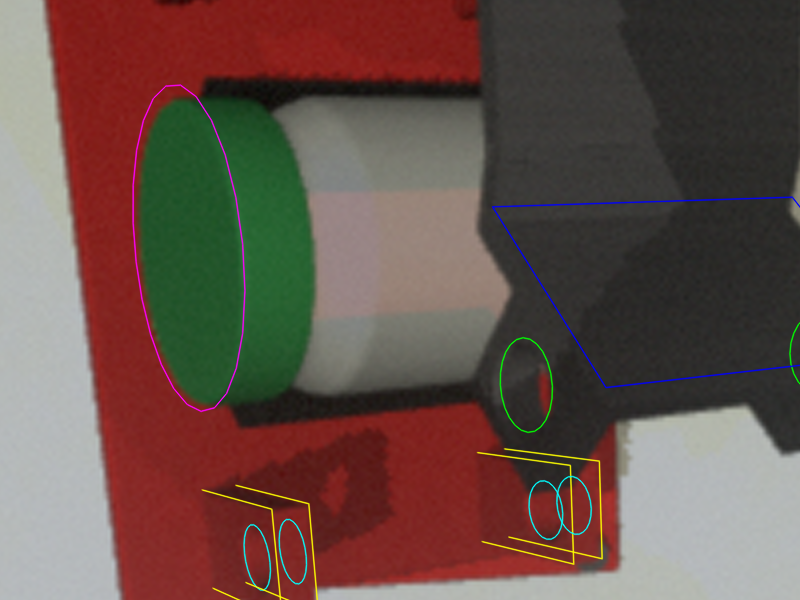

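```bash
python3 - <<'E'
from h import *
s=robot.sense();R=Rt(s["tcp_rot"]);
yw=np.arctan2(R[1,1],R[0,1]);print(yw)
R=np.c_[[0,0,-1],[np.cos(yw),np.sin(yw),0],[np.sin(yw),-np.cos(yw),0]]
p=s["tool_pos"]
for th,d in((.8,.05),(.8,.02),(.7,.011),(.6,.01),(.5,.01),(.4,.009),(.3,.008),(.2,.007),(.1,.006),(0,.006),(0,0),(0,-.006)):
    n=B@[0,np.sin(th),np.cos(th)]
    q=bw(yk(.05,-.15,.017,th))[0]+d*n
    print(th,d,q,"tool delta mm",1e3*(R.T@(q-p)));p=q
E
```

```text
1.1117886666215901
0.8 0.05 [0.5439 0.2071 0.2531] tool delta mm [ 78.0409  67.2587 -98.0047]
0.8 0.02 [0.5598 0.1892 0.235 ] tool delta mm [18.101  -9.0403 22.1501]
0.7 0.011 [0.5741 0.175  0.2217] tool delta mm [13.2791 -6.4426 19.18  ]
0.6 0.01 [0.5829 0.1653 0.2121] tool delta mm [ 9.585  -4.7567 12.1991]
0.5 0.01 [0.5901 0.1561 0.2023] tool delta mm [ 9.8483 -5.02   10.4836]
0.4 0.009 [0.5962 0.1464 0.1908] tool delta mm [11.4733 -6.0076  9.7493]
0.3 0.008 [0.6007 0.1369 0.1786] tool delta mm [12.2533 -6.5514  8.3182]
0.2 0.007 [0.6037 0.1276 0.1657] tool delta mm [12.8946 -7.0208  6.7966]
0.1 0.006 [0.6051 0.1186 0.1523] tool delta mm [13.3904 -7.4108  5.2015]
0 0.006 [0.6051 0.1106 0.1394] tool delta mm [12.8692 -7.2181  3.5186]
0 0 [0.6039 0.1078 0.1342] tool delta mm [ 5.1962 -2.9937  0.1936]
0 -0.006 [0.6028 0.1051 0.129 ] tool delta mm [ 5.1962 -2.9937  0.1936]
```

Emit:
{"op": "play_rows", "data": {
  "targets": [0,0.022,-0.033,0,-1,0,0.022,-0.033,0,-1,0.01,0.023,-0.032,0,-1,0.034,0,0,0,-1,0.034,0,0,0,-1]
}}

```text
time_s: 2.25
tool_pos: [0.5402, 0.2153, 0.253]
tcp_rot: [1.187, 1.569, 0.739]
ft_force: [0.1, -0.7, 0.1]
opening: -0.0001
```

Emit:
{"op": "play_rows", "data": {
  "targets": [0.009,-0.005,0.011,0,-1,0.009,-0.004,0.011,0,-1,0.013,-0.006,0.019,0,-1,0.01,-0.005,0.012,0,-1,0.01,-0.005,0.01,0,-1]
}}

```text
time_s: 2.75
tool_pos: [0.5887, 0.162, 0.2028]
tcp_rot: [0.702, 1.568, 0.249]
ft_force: [0.7, 1.0, 2.6]
opening: 0.0001
```

```bash
python3 - <<'E'
from h import *
im=eyes.snapshot("side"); cv2.imwrite("pics/s1.png",cv2.resize(im[60:210,150:310],None,fx=4,fy=4,interpolation=cv2.INTER_CUBIC))
s=robot.sense();print(s["time_s"],s["tool_pos"],s["ft_force"])
E
```

```text
2.8 [0.5888 0.16   0.2011] [ 2.5083 -1.4392 -0.7106]
```

View pics/s1.png

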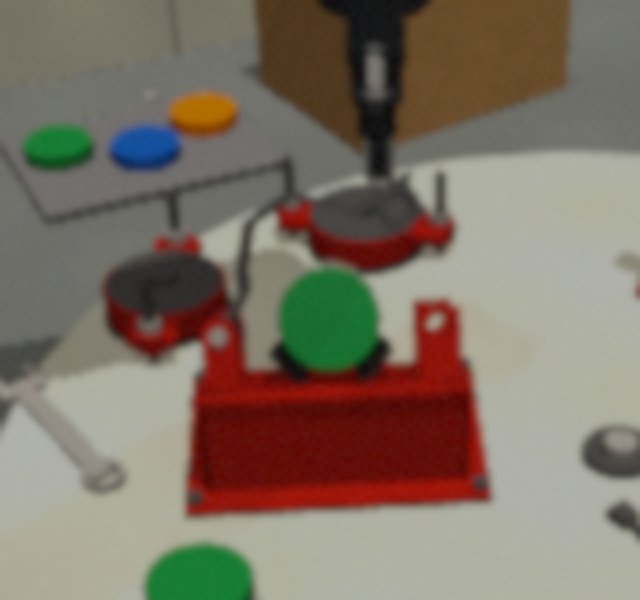

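Emit:
{"op": "play_rows", "data": {
  "targets": [0.011,-0.006,0.01,0,-1,0.012,-0.0065,0.008,0,-1,0.013,-0.007,0.007,0,-1,0.0135,-0.0075,0.005,0,-1,0.009,-0.005,0.003,0,-1]
}}

```text
time_s: 3.3
tool_pos: [0.6023, 0.1188, 0.1422]
tcp_rot: [-2.129, 1.57, -2.58]
ft_force: [0.1, 0.0, 1.7]
opening: -0.0001
```

```bash
python3 - <<'E'
from h import *
im=eyes.snapshot("side"); cv2.imwrite("pics/s2.png",cv2.resize(im[60:210,150:310],None,fx=4,fy=4,interpolation=cv2.INTER_CUBIC))
s=robot.sense();print(s["time_s"],s["tool_pos"],s["ft_force"])
E
```

```text
3.35 [0.6016 0.1178 0.1411] [ 0.3498 -0.7441 -1.2062]
```

View pics/s2.png

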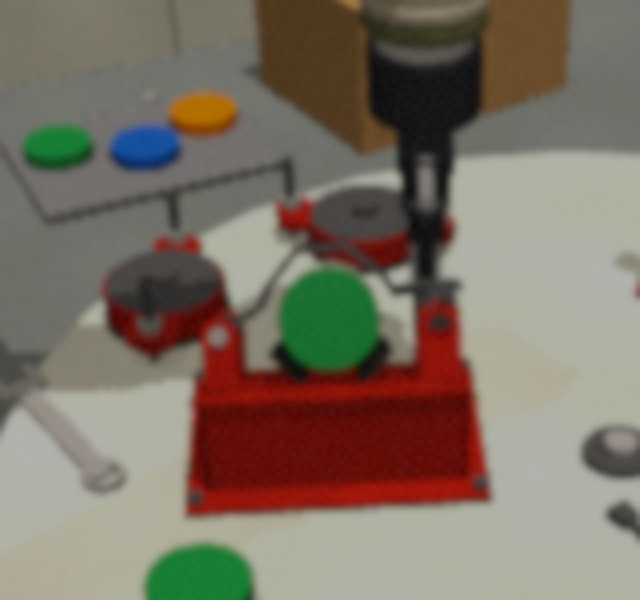

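Emit:
{"op": "play_rows", "data": {
  "targets": [0.003,-0.001,0,0,-1,0.003,-0.001,0,0,-1,0.003,-0.001,0,0,-1,0,0,0,0,-1,0,0,0,0,-1]
}}

```text
time_s: 3.85
tool_pos: [0.601, 0.1176, 0.1349]
tcp_rot: [2.658, 1.571, 2.208]
ft_force: [0.8, -0.1, 0.2]
opening: -0.0
```

Emit:
{"op": "play_rows", "data": {
  "targets": [0.003,0,0,0,-1,0.003,0,0,0,-1,0.003,0,0,0,-1,0,0,0,0,-1,0,0,0,0,-1]
}}

```text
time_s: 4.35
tool_pos: [0.6031, 0.1186, 0.1291]
tcp_rot: [0.852, 1.565, 0.402]
ft_force: [-3.6, 1.3, 29.6]
opening: -0.0001
```

Emit:
{"op": "play_rows", "data": {
  "targets": [-0.02,0,0,0,-1,-0.04,0,0,0,-1,-0.04,0,0,0,0,-0.03,-0.01,0,0,1,-0.02,-0.02,0,0,1]
}}

```text
time_s: 4.85
tool_pos: [0.5888, 0.0917, 0.278]
tcp_rot: [0.895, 1.568, 0.446]
ft_force: [0.7, -1.2, -0.4]
opening: 0.0436
```

```bash
python3 - <<'E'
from h import *
im=eyes.snapshot("side"); cv2.imwrite("pics/s3r.png",im)
cv2.imwrite("pics/s3.png",overlay(im,"side",None,6,0)[500:1100,1130:1730])
s=robot.sense();im=eyes.snapshot("wrist"); cv2.imwrite("pics/w3.png",im);np.savez("w3.npz",p=s["tool_pos"],r=s["tcp_rot"])
print(s["time_s"],s["tool_pos"],s["tcp_rot"],s["dq"])
cv2.imwrite("pics/o5.png",overlay(im,"wrist",wristE(s),4,0)[200:800,600:1400])
E
```

```text
4.9 [0.5881 0.0871 0.2805] [ 0.3724  1.5663 -0.0804] [ 0.0027  0.0336  0.0173  0.0108  0.0036 -0.0652 -0.0383]
```

View pics/s3.png

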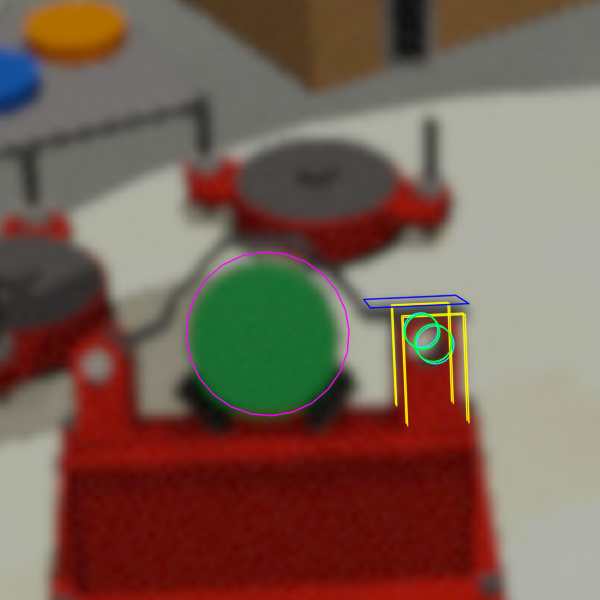

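View pics/o5.png

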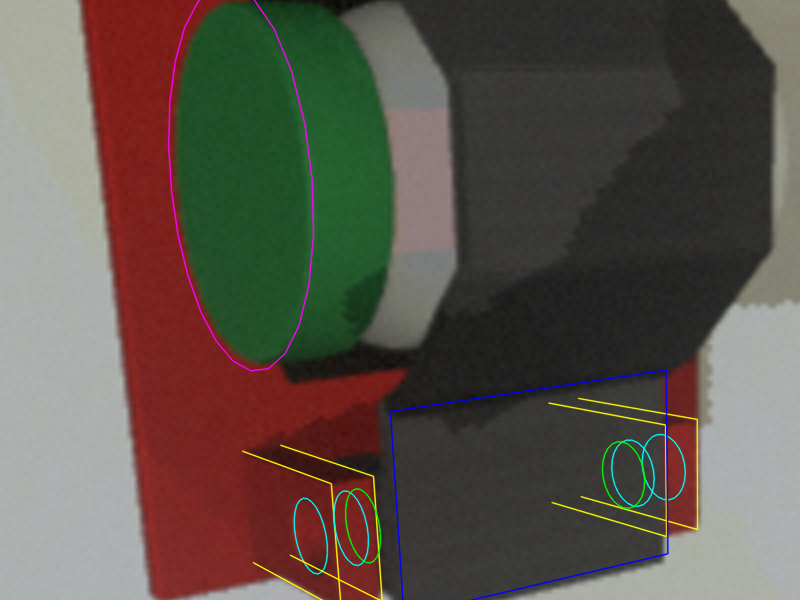

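Emit:
{"op": "play_rows", "data": {
  "targets": [0,-0.043,0.008,0,1,0,-0.043,0.008,0,1,0,-0.043,0.008,0,1,0,-0.043,0.008,0,1,0,-0.043,0.008,0,1]
}}

```text
time_s: 5.45
tool_pos: [0.5297, -0.1216, 0.2748]
tcp_rot: [-2.975, 1.57, 2.858]
ft_force: [0.9, -0.1, 0.6]
opening: 0.0858
```

Emit:
{"op": "play_rows", "data": {
  "targets": [0,-0.043,0.008,0,1,0,-0.043,0.008,0,1,0,-0.043,0.008,0,1,0,-0.043,0.008,0,1,0,-0.013,0.003,0.1,1]
}}

```text
time_s: 5.95
tool_pos: [0.4792, -0.307, 0.2749]
tcp_rot: [-1.841, 1.569, -2.398]
ft_force: [-0.0, -0.4, 0.3]
opening: 0.0853
```

Emit:
{"op": "play_rows", "data": {
  "targets": [0.006,0,0,0.14,1,0.006,0,0,0.14,1,0.006,0,0,0.14,1,0.006,0,0,0.14,1,0.006,0,0,0.14,1]
}}

```text
time_s: 6.45
tool_pos: [0.4814, -0.3018, 0.2444]
tcp_rot: [-2.198, 1.569, 2.829]
ft_force: [-0.2, -0.3, 0.3]
opening: 0.0853
```

Emit:
{"op": "play_rows", "data": {
  "targets": [0.006,0,0,0.14,1,0.006,0,0,0.14,1,0.006,0,0,0.14,1,0,0,0,0,1,0,0,0,0,1]
}}

```text
time_s: 6.95
tool_pos: [0.4814, -0.3019, 0.2271]
tcp_rot: [-1.582, 1.569, 3.035]
ft_force: [0.7, -0.2, -0.3]
opening: 0.0855
```

```bash
python3 - <<'E'
from h import *
s=robot.sense();im=eyes.snapshot("wrist"); cv2.imwrite("pics/w4.png",im);np.savez("w4.npz",p=s["tool_pos"],r=s["tcp_rot"])
print(s["time_s"],s["tool_pos"],s["tcp_rot"],s["dq"],s["joint_positions"]);print(Rt(s["tcp_rot"]))
cv2.imwrite("pics/w4b.png",cv2.resize(im,None,fx=1.56,fy=1.56,interpolation=cv2.INTER_CUBIC))
E
```

```text
6.95 [ 0.4814 -0.3019  0.2271] [-1.5823  1.5694  3.0347] [ 0.0098 -0.0129 -0.0049 -0.0101  0.0027  0.0027  0.0055] [ 0.1353  0.448   0.4622  1.9872 -0.2805  0.7693  0.6663]
[[-0.0014  0.9955 -0.0952]
 [ 0.0001 -0.0952 -0.9955]
 [-1.     -0.0014 -0.    ]]
```

View pics/w4b.png

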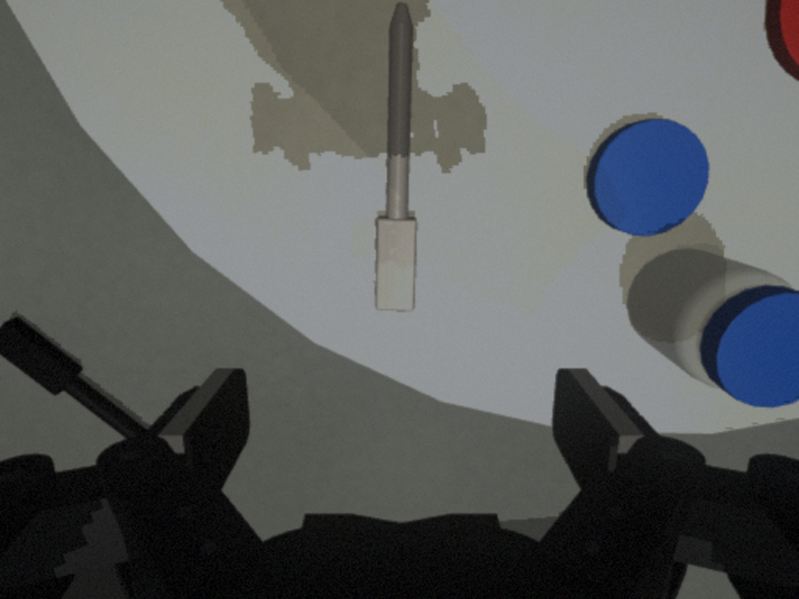

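```bash
python3 - <<'E'
from h import *
s=robot.sense();E=wristE(s);f=1.56
W=lambda u,v:((u+.5)/f-.5,(v+.5)/f-.5)
tail=onz("wrist",W(395,310),.044,E);sh=onz("wrist",W(396,217),.044,E);tip=onz("wrist",W(401,5),.037,E);shb=onz("wrist",W(398,217),.037,E)
print(tail,sh,tip,np.linalg.norm(sh-tail),np.linalg.norm(tip[:2]-sh[:2]),np.degrees(np.arctan2(*(tip-tail)[1::-1])))
h=(tail+sh)/2; R=Rt(s["tcp_rot"]); print("handle",h,"delta tool",R.T@(h-s["tool_pos"]))
print("yaw y",np.degrees(np.arctan2(R[1,1],R[0,1])))
j=onz("scene",(154,262),.03);print("jar_b",j,"lid",onz("wrist",W(775,345),.13,E))
E
```

```text
[ 0.475  -0.3377  0.044 ] [ 0.4817 -0.2759  0.044 ] [ 0.4966 -0.1532  0.037 ] 0.06219694719910726 0.12360634013685512 83.31890744542005
handle [ 0.4783 -0.3068  0.044 ] delta tool [ 0.1835 -0.0026  0.0049]
yaw y -5.492280125195747
jar_b [ 0.6739 -0.3567  0.03  ] lid [ 0.6672 -0.3477  0.13  ]
```

Emit:
{"op": "play_rows", "data": {
  "targets": [0.04,-0.0026,0.005,0.02,0.3,0.045,0,0,0,0.0,0.045,0,0,0,0.0,0.04,0,0,0,0.0,0.0,0,0,0,0]
}}

```text
time_s: 7.5
tool_pos: [0.4762, -0.3058, 0.0539]
tcp_rot: [-2.04, 1.564, 2.554]
ft_force: [-0.3, 0.0, 0.1]
opening: 0.0427
```

```bash
python3 - <<'E'
from h import *
s=robot.sense();im=eyes.snapshot("wrist"); cv2.imwrite("pics/w5.png",im)
print(s["time_s"],s["tool_pos"],s["ft_force"],s["opening"])
cv2.imwrite("pics/w5b.png",cv2.resize(im,None,fx=1.56,fy=1.56,interpolation=cv2.INTER_CUBIC))
E
```

```text
7.5 [ 0.4762 -0.3058  0.0539] [-0.288   0.0328  0.0987] 0.04274431299036749
```

View pics/w5b.png

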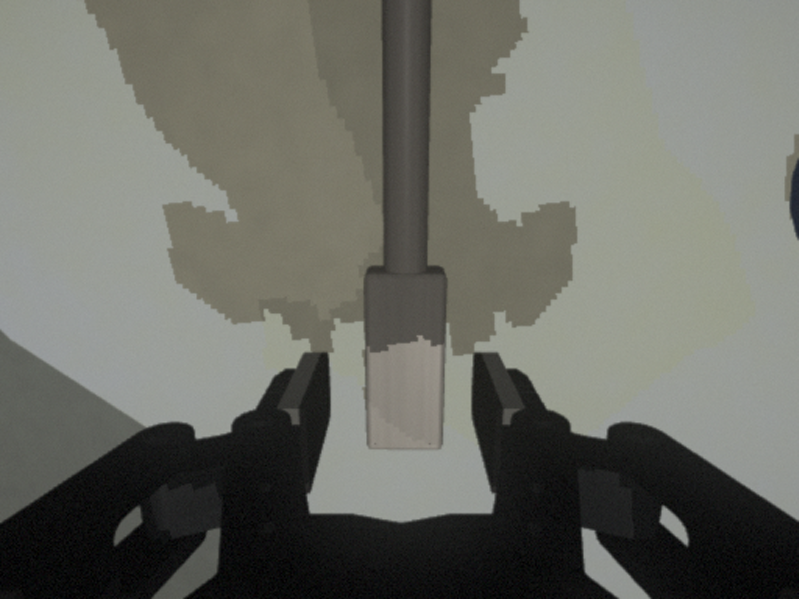

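Emit:
{"op": "play_rows", "data": {
  "targets": [0.012,0,0,0,0,0.009,0,0,0,0,0,0,0,0,-0.2,0,0,0,0,-0.5,0,0,0,0,-0.7],
  "newtons": 25
}}

```text
time_s: 8.05
tool_pos: [0.4785, -0.3072, 0.0376]
tcp_rot: [1.305, 1.57, -0.385]
ft_force: [0.2, 1.0, 2.9]
opening: 0.0252
```

Emit:
{"op": "play_rows", "data": {
  "targets": [0,0,0,0,-1,0,0,0,0,-1,0,0,0,0,-1,0,0,0,0,-1,0,0,0,0,-1],
  "newtons": 25
}}

```text
time_s: 8.55
tool_pos: [0.4786, -0.3072, 0.0376]
tcp_rot: [1.421, 1.57, -0.27]
ft_force: [-0.5, 0.6, 6.6]
opening: 0.0253
```

Emit:
{"op": "play_rows", "data": {
  "targets": [-0.02,0,0,0,-1,-0.03,0,0,0,-1,-0.03,0,0,0,-1,0,0,0,0,-1,0,0,0,0,-1],
  "newtons": 25
}}

```text
time_s: 9.05
tool_pos: [0.4786, -0.3069, 0.117]
tcp_rot: [1.312, 1.57, -0.378]
ft_force: [0.8, 0.9, -4.2]
opening: 0.0253
```

```bash
python3 - <<'E'
from h import *
s=robot.sense();im=eyes.snapshot("side");cv2.imwrite("pics/s6.png",im)
im2=eyes.snapshot("wrist");cv2.imwrite("pics/w6.png",im2)
print(s["time_s"],s["tool_pos"],s["ft_force"],s["moment"],s["opening"])
cv2.imwrite("pics/s6b.png",np.hstack([cv2.resize(im[190:320,220:350],(400,400),interpolation=cv2.INTER_CUBIC),cv2.resize(im2,(400,400))]))
E
```

```text
9.05 [ 0.4786 -0.3069  0.117 ] [ 0.8493  0.9333 -4.244 ] [-0.1137  0.0506 -0.0613] 0.02528232266181929
```

View pics/s6b.png

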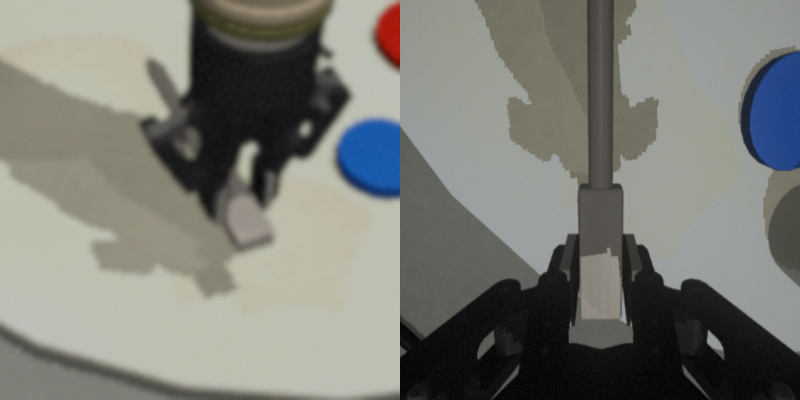

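```bash
python3 - <<'E'
import cv2
im=cv2.imread("pics/w3.png")[145:205,195:330]
cv2.imwrite("pics/z3.png",cv2.resize(cv2.convertScaleAbs(im,alpha=1.9,beta=10),None,fx=5.9,fy=5.9,interpolation=cv2.INTER_CUBIC))
E
```

```text
(no output)
```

View pics/z3.png

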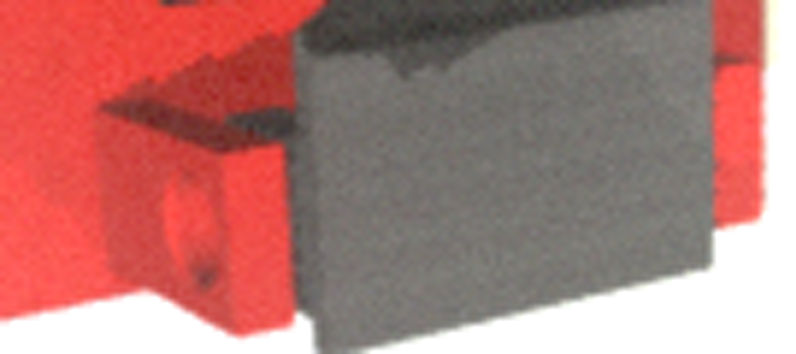

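```bash
cat > fit.py <<'E'
from h import *
def ld(n):
    w=np.load(n);return wristE(dict(tool_pos=w["p"],tcp_rot=w["r"]))
E2,E3=ld("w2.npz"),ld("w3.npz")
V=lambda f,ou,ov:(lambda u,v:((u+.5)/f-.5+ou,(v+.5)/f-.5+ov))
W2=V(5.9,175,120);W3=V(5.9,195,145);S=V(8,190,125)
obs=[("wrist",E2,(0,.014,.013),W2(252,190)),("wrist",E2,(0,-.014,.013),W2(268,350)),("wrist",E2,(.01,.014,.013),W2(308,188)),("wrist",E2,(.01,-.014,.013),W2(318,343)),
("wrist",E2,(0,0,0),W2(232,262)),("wrist",E2,(.09,-.014,.013),W2(695,268)),
("wrist",E3,(0,.014,.013),W3(222,155)),("wrist",E3,(0,-.014,.013),W3(240,335)),("wrist",E3,(.01,.014,.013),W3(285,145)),("wrist",E3,(.01,-.014,.013),W3(293,322)),
("wrist",E3,(0,0,0),W3(192,232)),("wrist",E3,(.1,.014,.013),W3(757,62)),("wrist",E3,(.1,-.014,.013),W3(760,215)),("wrist",E3,(.087,-.017,.017),W3(712,265)),
("side",None,(0,.014,.013),S(512,80)),("side",None,(0,-.014,.013),S(592,84)),]
def mk(p):
    yw=p[3];c,s_=np.cos(yw),np.sin(yw);k=np.sqrt(3)/2
    return np.c_[[k*c,k*s_,-.5],[-s_,c,0],[.5*c,.5*s_,k]]
def f(p,o):
    B=mk(p);r=[]
    for n,E,q,uv in o: r+=list(proj(n,p[:3]+B@np.array(q),E)[0]-uv)
    return np.array(r)
def run(o):
    g=least_squares(f,[.5875,.071,.134,1.17],args=(o,),loss="soft_l1",x_scale=[.01,.01,.01,.02])
    return g.x
if __name__=="__main__":
    for o in(obs,obs[:6],obs[6:14],obs[:14]):
        x=run(o);print(x,np.degrees(x[3]))
    print(f(run(obs),obs).reshape(-1,2))
E
python3 fit.py
```

```text
[0.5843 0.0607 0.1436 1.1726] 67.18438086759295
[0.5848 0.0602 0.1408 1.1816] 67.70031770828254
[0.585  0.0604 0.1409 1.1734] 67.23348236936432
[0.5848 0.0604 0.1414 1.1748] 67.31271204945362
[[ 0.0579  0.0488]
 [-0.1196  0.4409]
 [-0.2133 -0.9305]
 [ 0.3863 -0.046 ]
 [-0.2949 -0.0995]
 [ 0.2088  0.7932]
 [-0.0645 -0.4373]
 [-0.7263  0.6829]
 [-0.2318 -0.5511]
 [ 0.4897  0.6045]
 [-0.2369 -0.4473]
 [ 0.507  -0.3778]
 [-0.0141  1.1445]
 [ 0.6971 -1.3187]
 [ 1.4407  1.2498]
 [ 1.7612  0.3061]]
```

```bash
sed -i 's/radians(67.4)/radians(67.25)/; s/BI=np.array(.*/BI=np.array([.5847,.0604,.1415])/' h.py; python3 - <<'E'
from h import *
print("jar_c",onz("scene",(259,167),.03),onz("scene",(258,138),.13))
s=robot.sense();R=Rt(s["tcp_rot"]);yw=np.arctan2(R[1,1],R[0,1]);print(s["tool_pos"],"pin yaw",np.degrees(yw)+90)
d=np.array([c,s_,0]);
q=bw([0,0,-.001])[0]-d*(.156+.03); q[2]+=.03
print(q,"turn",yw+np.pi/2-yaw,"tool delta",R.T@(q-s["tool_pos"]))
E
```

```text
jar_c [ 0.3617 -0.0832  0.03  ] [ 0.3593 -0.0837  0.13  ]
[ 0.4778 -0.3065  0.1158] pin yaw 83.14737643470798
[ 0.5126 -0.1116  0.1706] turn 0.27746156121461163 tool delta [-0.0547  0.0112 -0.1977]
```

Emit:
{"op": "play_rows", "data": {
  "targets": [-0.027,0,0,0,-1,-0.027,0.002,-0.03,0,-1,0,0.002,-0.04,0,-1,0,0.002,-0.04,0,-1,0,0.002,-0.04,0,-1],
  "newtons": 30
}}

```text
time_s: 9.65
tool_pos: [0.5037, -0.1576, 0.1697]
tcp_rot: [-1.59, 1.569, 3.002]
ft_force: [0.6, -0.5, -3.0]
opening: 0.0251
```

Emit:
{"op": "play_rows", "data": {
  "targets": [0,0.002,-0.03,0,-1,0,0.001,-0.018,0.07,-1,0,0,0,0.104,-1,0,0,0,0.104,-1,0,0,0,0,-1],
  "newtons": 30
}}

```text
time_s: 10.15
tool_pos: [0.5123, -0.1114, 0.1695]
tcp_rot: [-0.996, 1.568, -2.966]
ft_force: [0.1, -0.4, -4.1]
opening: 0.0249
```

```bash
cat > pv.py <<'E'
from h import *
import sys
# show side with predicted pin overlay; arg: name, tilt deg
nm=sys.argv[1]; al=np.radians(float(sys.argv[2]))
s=robot.sense();R=Rt(s["tcp_rot"]);yw=np.arctan2(R[1,1],R[0,1])+np.pi/2
d=np.array([np.cos(yw)*np.cos(al),np.sin(yw)*np.cos(al),-np.sin(al)])
p=s["tool_pos"];tip=p+d*.156
print(s["time_s"],"tcp",p,"pinyaw",np.degrees(yw),"force",s["ft_force"],"open",s["opening"])
print("tip in bore mm",1e3*(B.T@(tip-BI)),"tcp in bore",1e3*(B.T@(p-BI)))
for n,(x,y,w,h) in dict(side=(190,90,110,90),scene=(270,150,110,90)).items():
    im=eyes.snapshot(n);cv2.imwrite(f"pics/{nm}_{n}_raw.png",im)
    f=7;o=overlay(im,n,None,f,0)
    q=[tuple(int(v) for v in (u+.5)*f-.5) for u in proj(n,[p-d*.031,tip])]
    cv2.line(o,q[0],q[1],(0,165,255),1,cv2.LINE_AA)
    cv2.imwrite(f"pics/{nm}_{n}.png",np.vstack([o[y*f:(y+h//1)*f,x*f:(x+w)*f]])[:600])
E
python3 pv.py p1 0
```

```text
10.15 tcp [ 0.5123 -0.1114  0.1695] pinyaw 67.15206159604308 force [ 0.094  -0.3755 -4.0585] open 0.024879438976511903
tip in bore mm [-40.372    0.0646   9.0364] tcp in bore [-175.4717    0.3312  -68.9635]
```

View pics/p1_side.png

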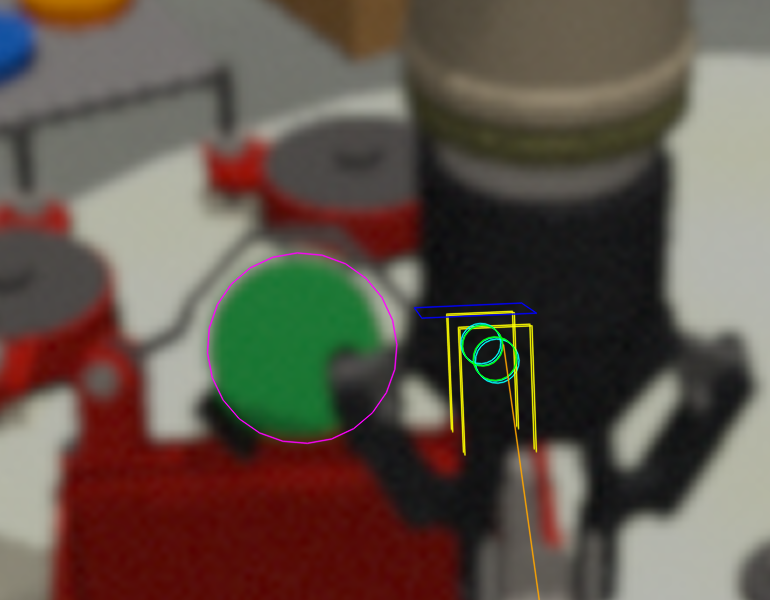

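View pics/p1_scene.png

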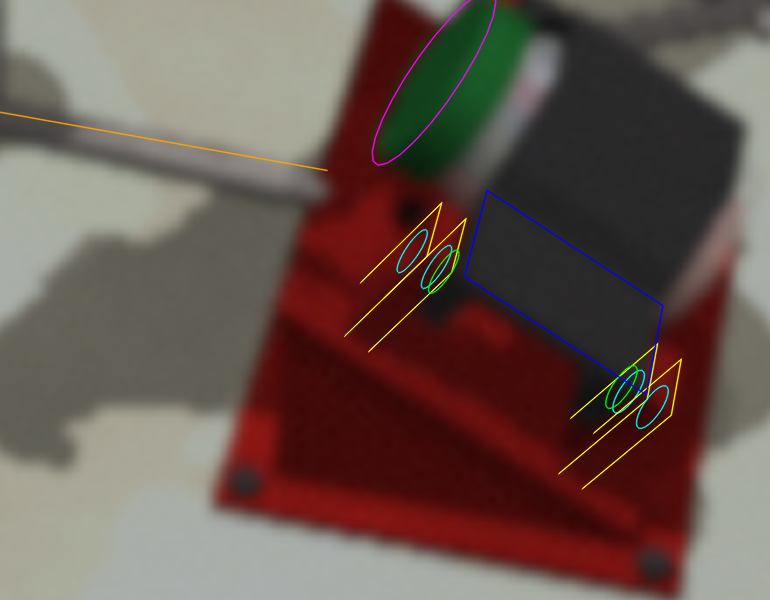

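Emit:
{"op": "play_rows", "data": {
  "targets": [0.015,0,0,0,-1,0.0135,0,0,0,-1,0,0,-0.013,0,-1,0,0,-0.012,0,-1,0,0,0,0,-1],
  "newtons": 30
}}

```text
time_s: 10.75
tool_pos: [0.5224, -0.0891, 0.1423]
tcp_rot: [-0.083, 1.569, -2.051]
ft_force: [-4.6, -6.1, -2.1]
opening: 0.0247
```

```bash
python3 pv.py p2 0
```

```text
10.75 tcp [ 0.5224 -0.0891  0.1423] pinyaw 67.24924775309607 force [-4.5502 -6.0623 -2.0966] open 0.02468583437183488
tip in bore mm [-5.5339 -0.3855 -2.264 ] tcp in bore [-140.6339   -0.3834  -80.264 ]
```

View pics/p2_side.png

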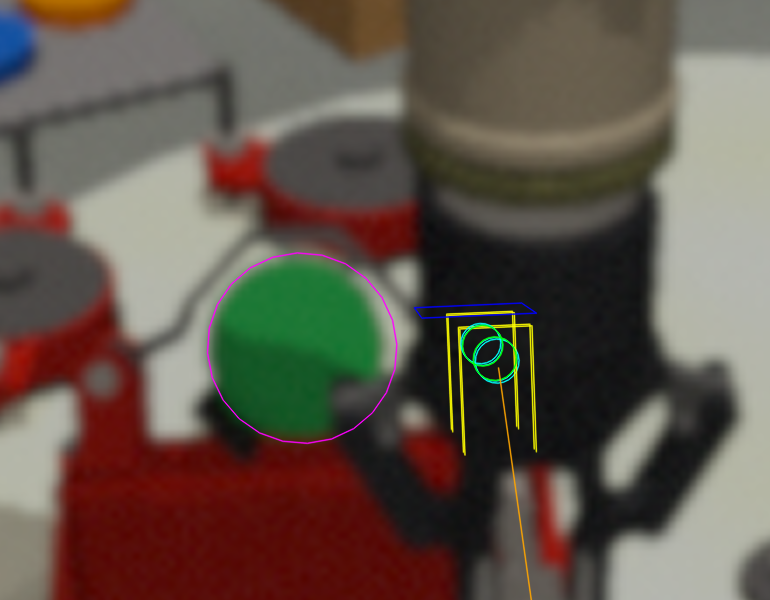

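View pics/p2_scene.png

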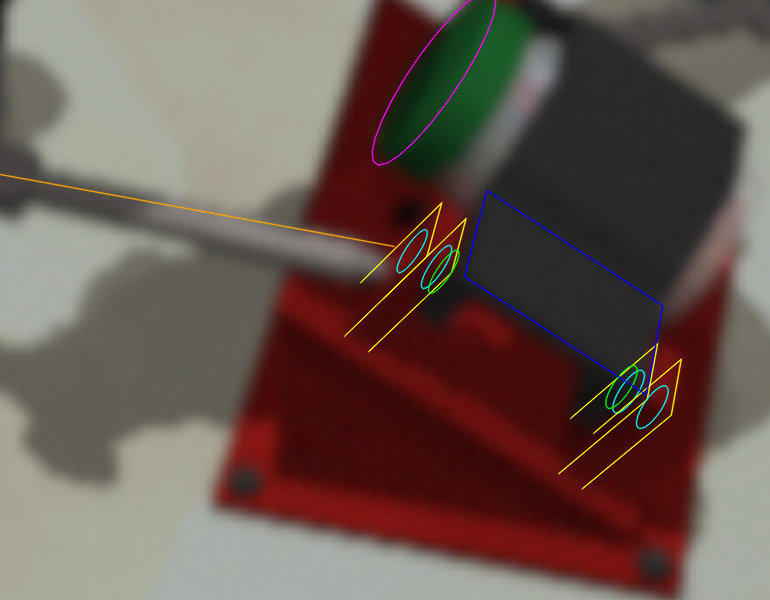

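```bash
cat > wv.py <<'E'
from h import *
import sys
nm=sys.argv[1]; als=[float(a) for a in sys.argv[2].split(",")]; off=[float(a)*1e-3 for a in sys.argv[3].split(",")] if len(sys.argv)>3 else [0,0]
s=robot.sense();im=eyes.snapshot("wrist");cv2.imwrite(f"pics/{nm}_raw.png",im)
f=1.56;o=cv2.resize(im,None,fx=f,fy=f,interpolation=cv2.INTER_CUBIC);o=cv2.convertScaleAbs(o,alpha=1.6,beta=10)
E=np.linalg.inv(CI["wrist"]["tool_from_camera"])
for al,col in zip(als,[(0,255,255),(0,255,0),(255,0,255)]):
    a=np.radians(al);dx=np.array([np.sin(a),0,-np.cos(a)]);dz=np.array([-np.cos(a),0,-np.sin(a)]) # pin x, pin up in tool coords
    c=np.array([off[0],0,off[1]])
    for z in(.007,-.007):
        P=[c+dx*x+dz*z+np.array([0,y,0]) for x,y in((-.031,.013),(-.031,-.013),(.031,-.013),(.031,.013))]
        q=((proj("wrist",P,E)+.5)*f-.5).round().astype(int);cv2.polylines(o,[q],True,col,1)
    P=[c+dx*x+np.array([0,y,0]) for x,y in((.031,.007),(.144,.007),(.156,.003),(.156,-.003),(.144,-.007),(.031,-.007))]
    q=((proj("wrist",P,E)+.5)*f-.5).round().astype(int);cv2.polylines(o,[q],True,col,1)
cv2.imwrite(f"pics/{nm}.png",o)
print(s["ft_force"],s["tool_pos"])
E
python3 wv.py v1 0,8
```

```text
[-3.333  -5.8844 -2.1084] [ 0.5224 -0.0892  0.1426]
```

View pics/v1.png

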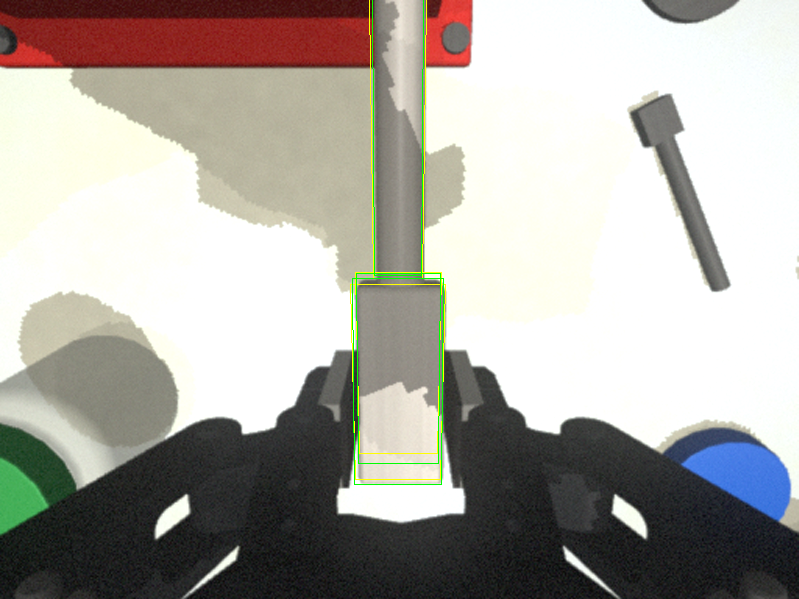

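```bash
python3 - <<'E'
import cv2
im=cv2.imread("pics/v1_raw.png")
o=cv2.convertScaleAbs(im,alpha=1.8,beta=10)
a=cv2.resize(o[160:320,215:300],None,fx=4,fy=4,interpolation=cv2.INTER_CUBIC)[:600]
b=cv2.resize(o[0:150,215:300],None,fx=4,fy=4,interpolation=cv2.INTER_CUBIC)
import numpy as np
cv2.imwrite("pics/z4.png",np.hstack([a,b]))
E
```

```text
(no output)
```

View pics/z4.png

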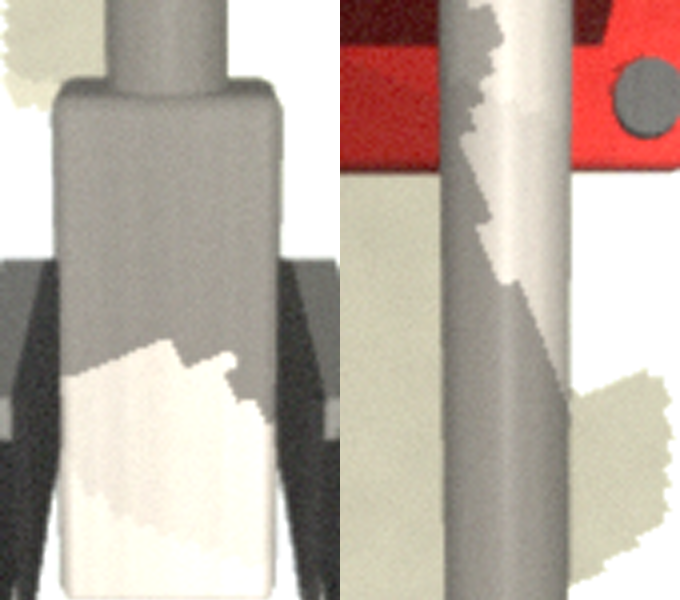

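Emit:
{"op": "play_rows", "data": {
  "targets": [0,0,0.015,0,-1,-0.01,0,0.005,0,-1,-0.01,0,0,0,-1,0,0,0,0,-1,0,0,0,0,-1],
  "newtons": 30
}}

```text
time_s: 11.4
tool_pos: [0.5154, -0.1067, 0.1629]
tcp_rot: [2.209, 1.569, 0.241]
ft_force: [0.4, 0.2, -3.1]
opening: 0.0249
```

```bash
cat > rod.py <<'E'
from h import *
import sys
def rod(im,rows=range(2,150)):
    g=cv2.GaussianBlur(im,(5,5),1).astype(float)
    G=np.abs(g[:,2:]-g[:,:-2]).sum(2) # index u-1
    L=[];Rr=[];V=[]
    for v in rows:
        def pk(lo,hi):
            seg=G[v,lo-1:hi-1];i=int(seg.argmax())+lo-1
            if i<1 or i>G.shape[1]-2: return i+1.
            a,b,c=G[v,i-1:i+2];den=a-2*b+c
            return i+1+(.5*(a-c)/den if den else 0)
        l=pk(234,248);r=pk(264,280)
        L.append(l);Rr.append(r);V.append(v)
    return np.array(V),np.array(L),np.array(Rr)
def robline(x,y):
    g=least_squares(lambda p:p[0]+p[1]*(x-75)/75-y,[np.median(y),0],loss="soft_l1",f_scale=.3);return g.x
def est(im):
    V,L,R_=rod(im);l=robline(V,L);r=robline(V,R_)
    T=CI["wrist"]["tool_from_camera"];K=CI["wrist"]["K"];P=[]
    for v in(5.,145.):
        t=(v-75)/75;w=(r[0]+r[1]*t)-(l[0]+l[1]*t);m=((r[0]+r[1]*t)+(l[0]+l[1]*t))/2
        zc=.014*K[0,0]/w   # approx
        d=np.array([(m-K[0,2])/K[0,0],(v-K[1,2])/K[1,1],1])*zc
        P.append((T@np.r_[d,1])[:3])
    a,b=P;print("w",r[0]-l[0],"pts tool",a,b)
    sl=(a[0]-b[0])/(b[2]-a[2]); x0=b[0]+b[2]*sl
    print("droop deg",np.degrees(np.arctan(sl)),"axis x at tcp",x0,"y tip",b[1]+(a[1]-b[1])/(a[2]-b[2])*(-.156-b[2]))
    return np.arctan(sl),x0
if __name__=="__main__":
    if len(sys.argv)>1 and sys.argv[1]!="live":
        for f in sys.argv[1:]: print(f);est(cv2.imread(f))
    else:
        s=robot.sense();im=eyes.snapshot("wrist");cv2.imwrite(f"pics/rod_{s['time_s']:.2f}.png",im);print(s["time_s"],s["tool_pos"],s["ft_force"]);est(im)
E
python3 rod.py pics/w6.png pics/v1_raw.png; python3 rod.py live
```

```text
pics/w6.png
w 33.05881748280652 pts tool [ 0.004   0.0006 -0.1021] [ 0.0015  0.0007 -0.0456]
droop deg 2.597618237878889 axis x at tcp -0.0006002842181348847 y tip 0.00048674016693807246
pics/v1_raw.png
w 32.48713996863222 pts tool [ 0.0094  0.0005 -0.1035] [ 0.0011  0.0006 -0.0457]
droop deg 8.234710148437278 axis x at tcp -0.005522957964852575 y tip 0.00038635937623507415
11.4 [ 0.5154 -0.1067  0.1629] [ 0.3722  0.1757 -3.1302]
w 32.06429786756857 pts tool [ 0.0114  0.0009 -0.1039] [ 0.003   0.0008 -0.0454]
droop deg 8.191660265636864 axis x at tcp -0.0035277081747110616 y tip 0.0010001508954705263
```

Emit:
{"op": "play_rows", "data": {
  "targets": [0.002,0,-0.01,0,-1,0,0,-0.01,0,-1,0,0,0,0,-1,0,0,0,0,-1,0,0,0,0,-1],
  "newtons": 30
}}

```text
time_s: 11.95
tool_pos: [0.5224, -0.0889, 0.1602]
tcp_rot: [-0.472, 1.57, -2.441]
ft_force: [0.1, -0.3, -2.2]
opening: 0.0247
```

```bash
python3 rod.py live; python3 pv.py p3 8
```

```text
11.95 [ 0.5224 -0.0889  0.1602] [ 0.1235 -0.2543 -2.1907]
w 31.876437594644017 pts tool [ 0.0139  0.0009 -0.1046] [ 0.0023  0.0008 -0.0455]
droop deg 11.109868634792754 axis x at tcp -0.006606856611515997 y tip 0.0009312103753793448
12.0 tcp [ 0.5224 -0.0891  0.1603] pinyaw 67.18125008777315 force [-0.0292 -0.0013 -3.7512] open 0.024802993793201472
tip in bore mm [-4.9694 -0.5614 -6.282 ] tcp in bore [-149.61     -0.376   -64.7206]
```

View pics/p3_scene.png

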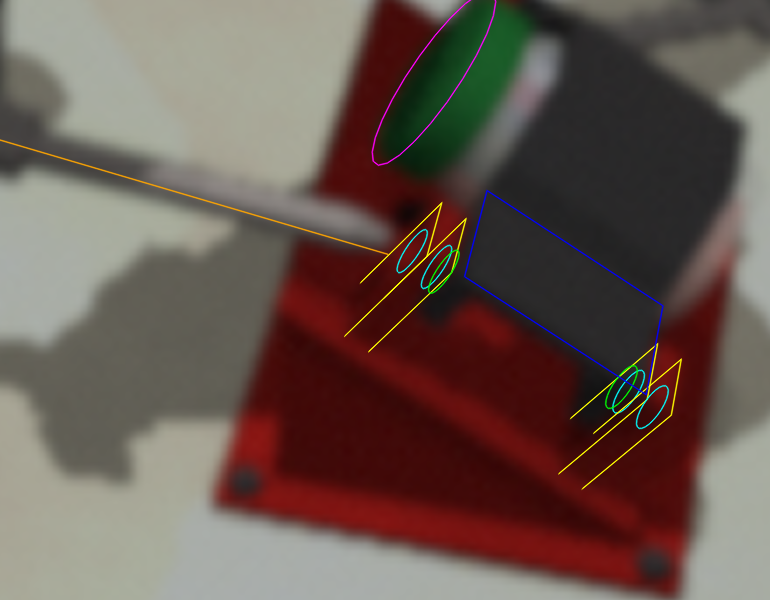

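```bash
python3 - <<'E'
import cv2
im=cv2.imread("pics/p3_scene_raw.png")[165:205,290:350]
cv2.imwrite("pics/z5.png",cv2.resize(cv2.convertScaleAbs(im,alpha=2.2,beta=10),None,fx=13,fy=13,interpolation=cv2.INTER_CUBIC))
E
```

```text
(no output)
```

View pics/z5.png

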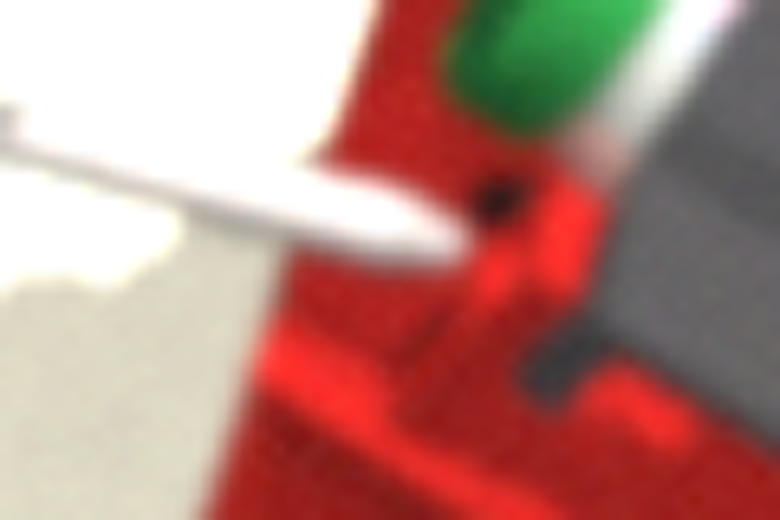

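```bash
cat > tipz.py <<'E'
from h import *
def tip(uv,p,yw):
    n=np.array([-np.sin(yw),np.cos(yw),0]);c0,d=ray("scene",uv)
    t=n@(p-c0)/(n@d);P=c0+d*t
    return P
E
python3 - <<'E'
from tipz import *
p=np.array([.5224,-.0891,.1603]);yw=np.radians(67.2)
for uv in((326,183.8),(325.5,183.3),(326.5,184.3)):
    P=tip(uv,p,yw);v=P-p;print(P,np.linalg.norm(v),np.degrees(np.arcsin(-v[2]/np.linalg.norm(v))),"bore",1e3*B.T@(P-BI))
# p2 tip ~ crop (390,262)
p=np.array([.5224,-.0891,.1424]);P=tip((270+392/7,150+262/7),p,yw);v=P-p;print("p2",np.linalg.norm(v),np.degrees(np.arcsin(-v[2]/.156)))
for P in(.5847,.0604,.1415),: print(proj("scene",np.array(P)))
E
```

```text
[0.5829 0.0548 0.1455] 0.15679511715922534 5.431243106692221 bore [-7.0632 -0.4964  0.4937]
[0.5824 0.0536 0.1467] 0.15540077071280825 5.015936782119332 bore [-8.8033 -0.4953  0.9367]
[0.5834 0.056  0.1442] 0.15819906243114246 5.839640117333608 bore [-5.3211 -0.4975  0.0503]
p2 0.1572241421344892 2.9974270093838795
[[328.3789 185.3785]]
```

Emit:
{"op": "play_rows", "data": {
  "targets": [0.0015,0,-0.004,0,-1,0.002,0,-0.0045,0,-1,0.002,0,-0.0045,0,-1,0,0,0,0,-1,0,0,0,0,-1],
  "newtons": 30
}}

```text
time_s: 12.6
tool_pos: [0.5276, -0.0766, 0.1547]
tcp_rot: [-0.878, 1.571, -2.846]
ft_force: [0.2, 0.3, -2.3]
opening: 0.0247
```

```bash
python3 pv.py p4 5.4; python3 - <<'E'
import cv2
im=cv2.imread("pics/p4_scene_raw.png")[165:205,290:350]
cv2.imwrite("pics/z6.png",cv2.resize(cv2.convertScaleAbs(im,alpha=2.2,beta=10),None,fx=13,fy=13,interpolation=cv2.INTER_CUBIC))
E
```

```text
12.6 tcp [ 0.5276 -0.0766  0.1547] pinyaw 67.22340939620227 force [ 0.2133  0.2623 -2.2862] open 0.02471508887587236
tip in bore mm [ 6.6967 -0.4201  2.1295] tcp in bore [-135.1441   -0.348   -62.8103]
```

View pics/z6.png

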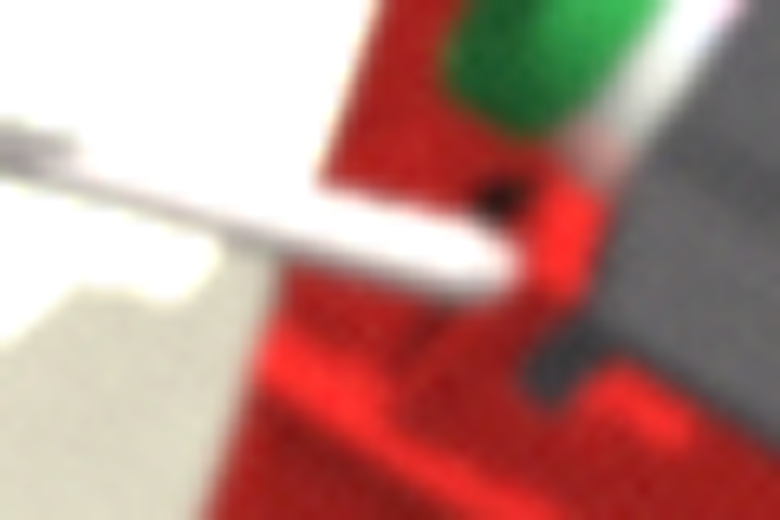

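```bash
python3 - <<'E'
from h import *
d=np.array([c,s_,0]);up=np.array([0,0,1.])
prev=None
for i,a in enumerate(np.linspace(5.4,33,11)):
    f=i/10;T=bw([.0067+f*.003,0,.0021*(1-f)])[0]
    ar=np.radians(a);q=T+.156*(-np.cos(ar)*d+np.sin(ar)*up)
    if prev is not None: v=q-prev;print(round(a,1),"tool x %.4f z %.4f"%(-v[2],-(v@d)),q)
    prev=q
E
```

```text
8.2 tool x -0.0071 z -0.0010 [ 0.5277 -0.0755  0.1618]
10.9 tool x -0.0071 z -0.0014 [ 0.5282 -0.0743  0.1689]
13.7 tool x -0.0070 z -0.0018 [ 0.5289 -0.0726  0.1759]
16.4 tool x -0.0069 z -0.0021 [ 0.5297 -0.0707  0.1828]
19.2 tool x -0.0068 z -0.0025 [ 0.5307 -0.0684  0.1896]
22.0 tool x -0.0067 z -0.0028 [ 0.5318 -0.0658  0.1963]
24.7 tool x -0.0066 z -0.0031 [ 0.533  -0.063   0.2029]
27.5 tool x -0.0064 z -0.0035 [ 0.5343 -0.0598  0.2093]
30.2 tool x -0.0062 z -0.0038 [ 0.5358 -0.0563  0.2155]
33.0 tool x -0.0061 z -0.0041 [ 0.5374 -0.0525  0.2216]
```

Emit:
{"op": "play_rows", "data": {
  "targets": [-0.007,0,-0.001,0,-1,-0.007,0,-0.0014,0,-1,-0.007,0,-0.0018,0,-1,-0.007,0,-0.0021,0,-1,-0.007,0,-0.0025,0,-1],
  "newtons": 25
}}

```text
time_s: 13.2
tool_pos: [0.5311, -0.0686, 0.1906]
tcp_rot: [1.861, 1.57, -0.108]
ft_force: [-0.9, -1.8, -3.6]
opening: 0.025
```

```bash
python3 pv.py p5 19
```

```text
13.2 tcp [ 0.5311 -0.0686  0.1906] pinyaw 67.19582191793464 force [-0.9349 -1.8047 -3.6411] open 0.02498646633906292
tip in bore mm [ 7.5808 -0.5983  2.4479] tcp in bore [-145.553    -0.4588  -27.3183]
```

View pics/p5_scene.png

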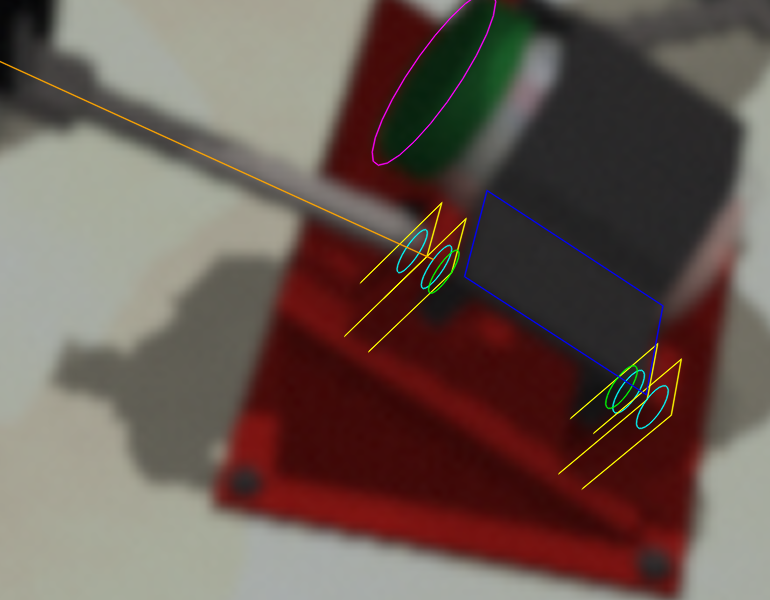

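Emit:
{"op": "play_rows", "data": {
  "targets": [-0.0067,0,-0.0028,0,-1,-0.0066,0,-0.0031,0,-1,-0.0064,0,-0.0035,0,-1,-0.0062,0,-0.0038,0,-1,-0.0061,0,-0.0041,0,-1],
  "newtons": 25
}}

```text
time_s: 13.8
tool_pos: [0.5379, -0.0524, 0.2224]
tcp_rot: [2.03, 1.571, 0.062]
ft_force: [-0.7, -0.1, -3.8]
opening: 0.025
```

```bash
python3 pv.py p6 30
```

```text
13.8 tcp [ 0.5379 -0.0524  0.2224] pinyaw 67.19745426543287 force [-0.7159 -0.0646 -3.803 ] open 0.025038058404052443
tip in bore mm [ 9.7554 -0.6177  8.98  ] tcp in bore [-146.2445   -0.4938    8.98  ]
```

View pics/p6_scene.png

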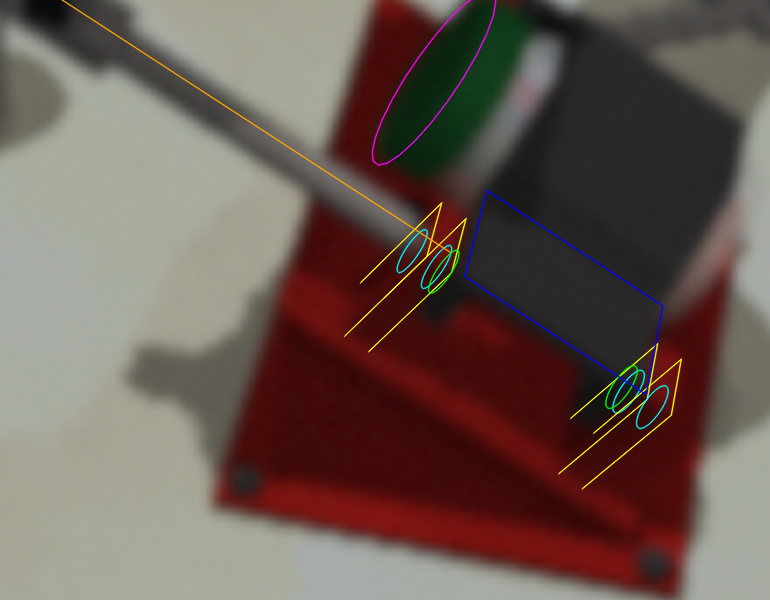

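View pics/p6_side.png

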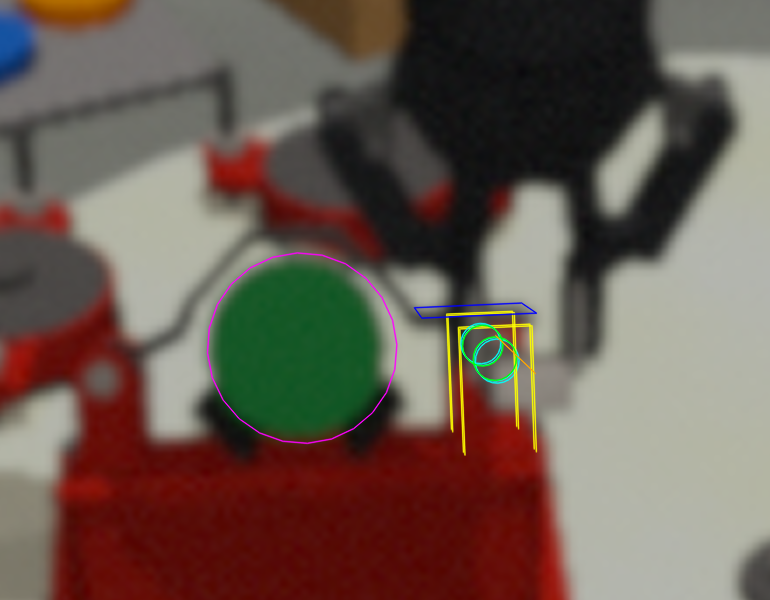

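Emit:
{"op": "play_rows", "data": {
  "targets": [0.003,0,0.002,0,-1,0.004,0,-0.007,0,-1,0.004,0,-0.007,0,-1,0,0,0,0,-1,0,0,0,0,-1],
  "newtons": 40
}}

```text
time_s: 14.4
tool_pos: [0.5423, -0.0414, 0.2104]
tcp_rot: [-0.806, 1.57, -2.774]
ft_force: [0.0, -0.6, -4.1]
opening: 0.0241
```

```bash
python3 pv.py p7 30; python3 - <<'E'
import cv2
im=cv2.imread("pics/p7_scene_raw.png")[140:205,250:350]
cv2.imwrite("pics/z7.png",cv2.resize(cv2.convertScaleAbs(im,alpha=2.0,beta=10),None,fx=8,fy=8,interpolation=cv2.INTER_CUBIC))
E
```

```text
14.4 tcp [ 0.5423 -0.0414  0.2104] pinyaw 67.23135413553985 force [ 0.0419 -0.5821 -4.1245] open 0.024097393126970422
tip in bore mm [26.0253 -0.3742  4.5202] tcp in bore [-129.9747   -0.3303    4.5202]
```

View pics/z7.png

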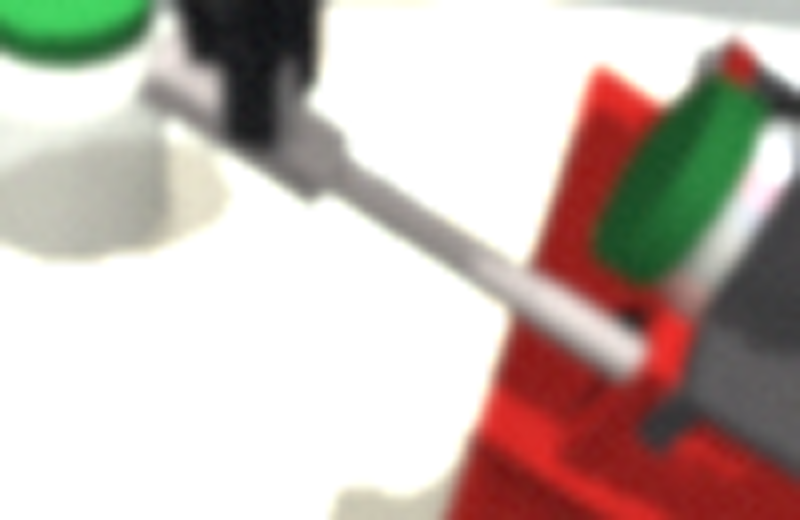

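Emit:
{"op": "play_rows", "data": {
  "targets": [0.004,0,-0.0069,0,-1,0.004,0,-0.0069,0,-1,0.004,0,-0.0069,0,-1,0.004,0,-0.0069,0,-1,0.0,0,0,0,-1]
}}

```text
time_s: 15.0
tool_pos: [0.5533, -0.0148, 0.194]
tcp_rot: [-1.344, 1.57, 2.972]
ft_force: [-0.4, -1.2, -3.3]
opening: 0.0239
```

```bash
python3 pv.py p8 30; python3 - <<'E'
import cv2
im=cv2.imread("pics/p8_scene_raw.png")[140:205,250:350]
cv2.imwrite("pics/z8.png",cv2.resize(cv2.convertScaleAbs(im,alpha=2.0,beta=10),None,fx=8,fy=8,interpolation=cv2.INTER_CUBIC))
E
```

```text
15.0 tcp [ 0.5533 -0.0148  0.194 ] pinyaw 67.30416976991835 force [-0.3621 -1.2182 -3.2603] open 0.023898265157599657
tip in bore mm [59.203   0.0079  4.7033] tcp in bore [-96.7969  -0.1198   4.7033]
```

View pics/z8.png

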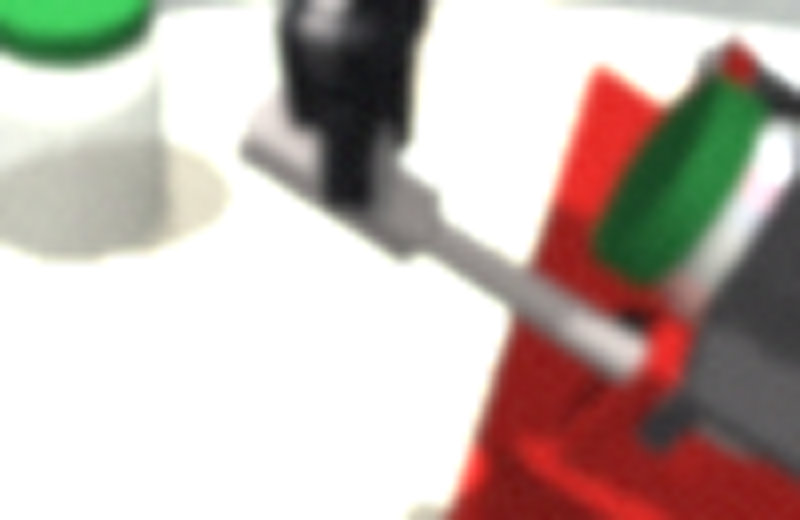

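Emit:
{"op": "play_rows", "data": {
  "targets": [0.004,0,-0.0069,0,-1,0.003,0,-0.0052,0,-1,0.003,0,-0.0052,0,-1,0.002,0,-0.0035,0,-1,0,0,0,0,-1]
}}

```text
time_s: 15.6
tool_pos: [0.5612, 0.0036, 0.1824]
tcp_rot: [-1.13, 1.57, -3.098]
ft_force: [-0.2, -0.1, -3.2]
opening: 0.0238
```

Emit:
{"op": "play_rows", "data": {
  "targets": [0.003,0,-0.0052,0,-1,0.003,0,-0.0052,0,-1,0.003,0,-0.0052,0,-1,0.002,0,-0.0035,0,-1,0,0,0,0,-1]
}}

```text
time_s: 16.1
tool_pos: [0.5686, 0.0213, 0.1714]
tcp_rot: [-1.27, 1.57, 3.046]
ft_force: [-0.1, -0.9, -3.2]
opening: 0.0243
```

```bash
python3 pv.py p9 30; python3 - <<'E'
import cv2
im=cv2.imread("pics/p9_scene_raw.png")[145:220,280:380]
cv2.imwrite("pics/z9.png",cv2.resize(cv2.convertScaleAbs(im,alpha=2.0,beta=10),None,fx=8,fy=8,interpolation=cv2.INTER_CUBIC))
E
```

```text
16.1 tcp [0.5686 0.0213 0.1714] pinyaw 67.2524999582545 force [-0.112  -0.9234 -3.1561] open 0.024282194178272973
tip in bore mm [104.4284  -0.2875   4.6993] tcp in bore [-51.5716  -0.2934   4.6993]
```

View pics/z9.png

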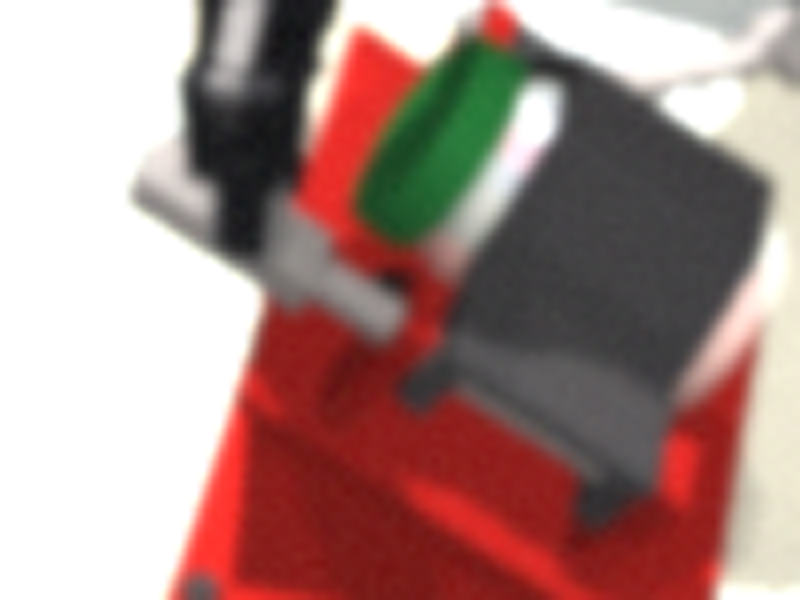

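Emit:
{"op": "play_rows", "data": {
  "targets": [0.003,0,-0.0052,0,-1,0.003,0,-0.0052,0,-1,0.002,0,-0.0035,0,-1,0.001,0,-0.0017,0,-1,0,0,0,0,-1]
}}

```text
time_s: 16.7
tool_pos: [0.5746, 0.0353, 0.1625]
tcp_rot: [-0.916, 1.571, -2.885]
ft_force: [0.2, -0.3, -3.0]
opening: 0.0243
```

Emit:
{"op": "play_rows", "data": {
  "targets": [0.001,0,-0.0017,0,-1,0.001,0,-0.0017,0,-1,0.001,0,-0.0017,0,-1,0,0,0,0,-1,0,0,0,0,-1]
}}

```text
time_s: 17.2
tool_pos: [0.5766, 0.0396, 0.1598]
tcp_rot: [1.041, 1.571, -0.927]
ft_force: [0.3, -0.7, -2.8]
opening: 0.0237
```

```bash
python3 pv.py p10 30; python3 - <<'E'
import cv2
im=cv2.imread("pics/p10_scene_raw.png")[145:220,280:380]
cv2.imwrite("pics/z10.png",cv2.resize(cv2.convertScaleAbs(im,alpha=2.0,beta=10),None,fx=8,fy=8,interpolation=cv2.INTER_CUBIC))
E
```

```text
17.2 tcp [0.5766 0.0396 0.1598] pinyaw 67.20162184698269 force [ 0.2832 -0.7172 -2.7565] open 0.02371134568876557
tip in bore mm [127.5214  -0.6659   4.68  ] tcp in bore [-28.4785  -0.5518   4.68  ]
```

View pics/z10.png

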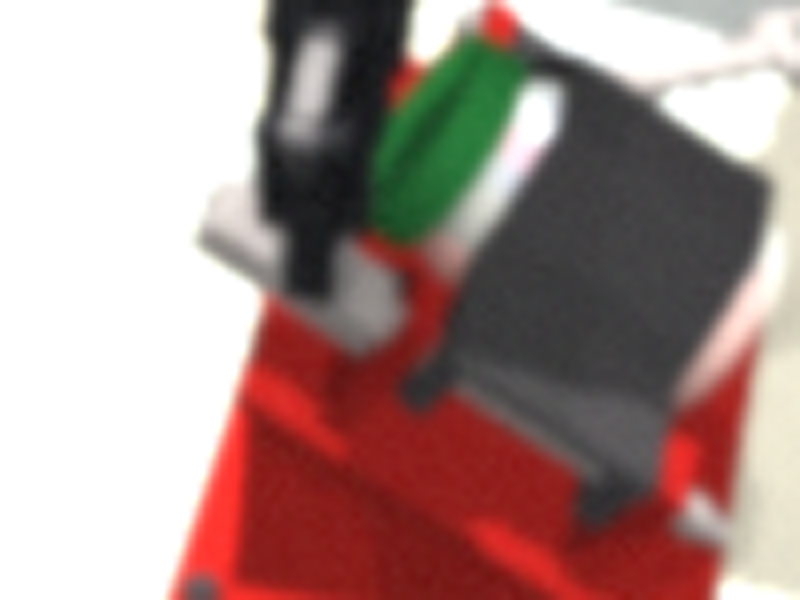

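Emit:
{"op": "play_rows", "data": {
  "targets": [0.001,0,-0.0017,0,-1,0.001,0,-0.0017,0,-1,0.001,0,-0.0017,0,-1,0,0,0,0,-1,0,0,0,0,-1]
}}

```text
time_s: 17.8
tool_pos: [0.5777, 0.0416, 0.1576]
tcp_rot: [0.024, 1.569, -1.947]
ft_force: [-5.8, -8.2, 9.9]
opening: 0.024
```

```bash
python3 pv.py p11 30; python3 wv.py v2 30 ; python3 - <<'E'
import cv2
im=cv2.imread("pics/p11_scene_raw.png")[145:220,280:380]
cv2.imwrite("pics/z11.png",cv2.resize(cv2.convertScaleAbs(im,alpha=2.0,beta=10),None,fx=8,fy=8,interpolation=cv2.INTER_CUBIC))
E
```

```text
17.8 tcp [0.5777 0.0416 0.1576] pinyaw 67.08306485002672 force [-5.8038 -8.1764  9.9141] open 0.024043091525219183
tip in bore mm [130.6204  -1.2084   3.9134] tcp in bore [-25.3791  -0.8148   3.9137]
[-6.5119 -9.0106  9.7175] [0.5778 0.0416 0.1576]
```

View pics/z11.png

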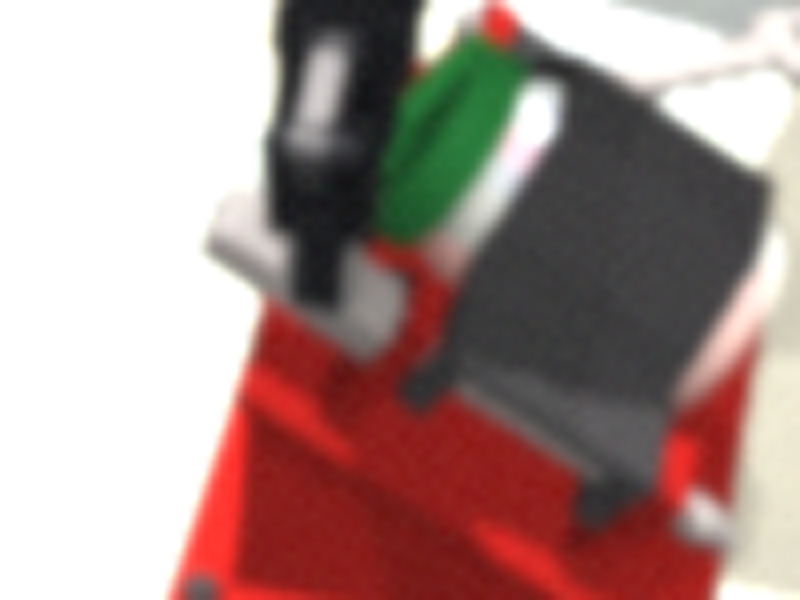

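View pics/v2.png

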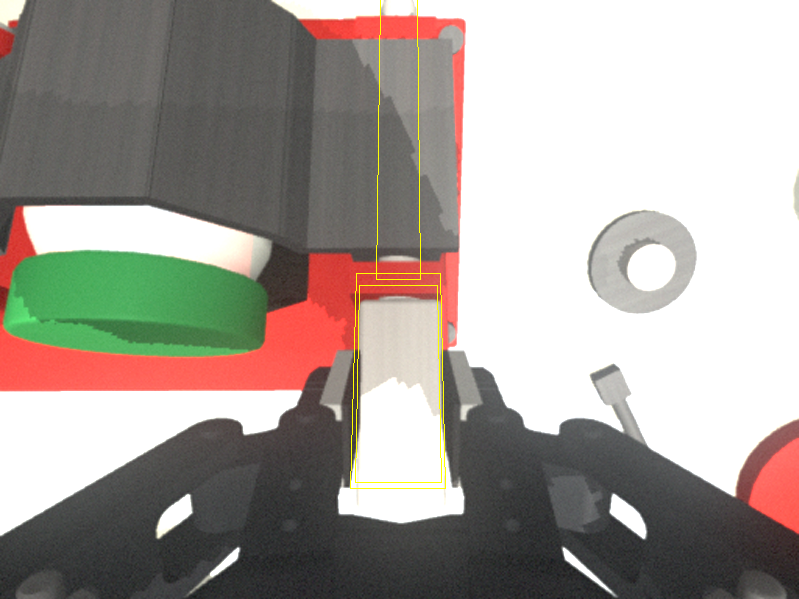

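```bash
python3 - <<'E'
import cv2
im=cv2.imread("pics/v2_raw.png")[150:220,215:300]
cv2.imwrite("pics/z12.png",cv2.resize(cv2.convertScaleAbs(im,alpha=1.6,beta=5),None,fx=8,fy=8,interpolation=cv2.INTER_CUBIC))
E
```

```text
(no output)
```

View pics/z12.png

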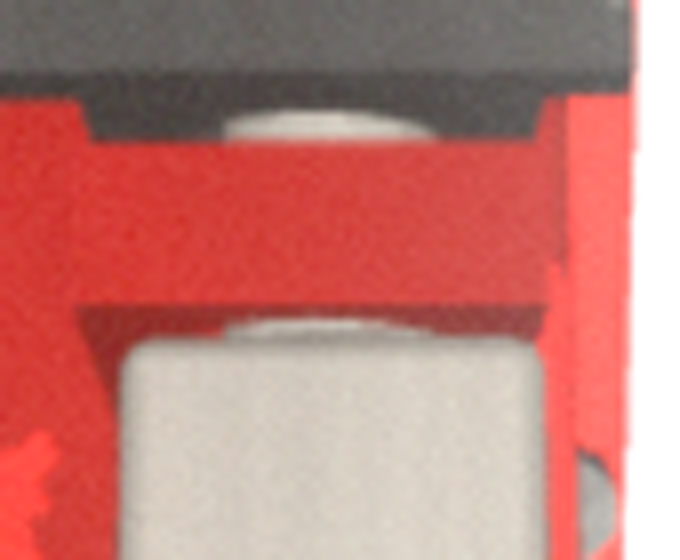

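Emit:
{"op": "play_rows", "data": {
  "targets": [0,0,0,0,-0.5,0,0,0,0,-0.25,0,0,0,0,-0.15,0,0,0,0,-0.15,0,0,0,0,-0.15]
}}

```text
time_s: 18.45
tool_pos: [0.5788, 0.0447, 0.1568]
tcp_rot: [2.541, 1.57, 0.573]
ft_force: [-0.5, 0.2, 0.3]
opening: 0.0365
```

```bash
python3 wv.py v3 30 
```

```text
[-0.5159  0.1642  0.3365] [0.5788 0.0447 0.1568]
```

View pics/v3.png

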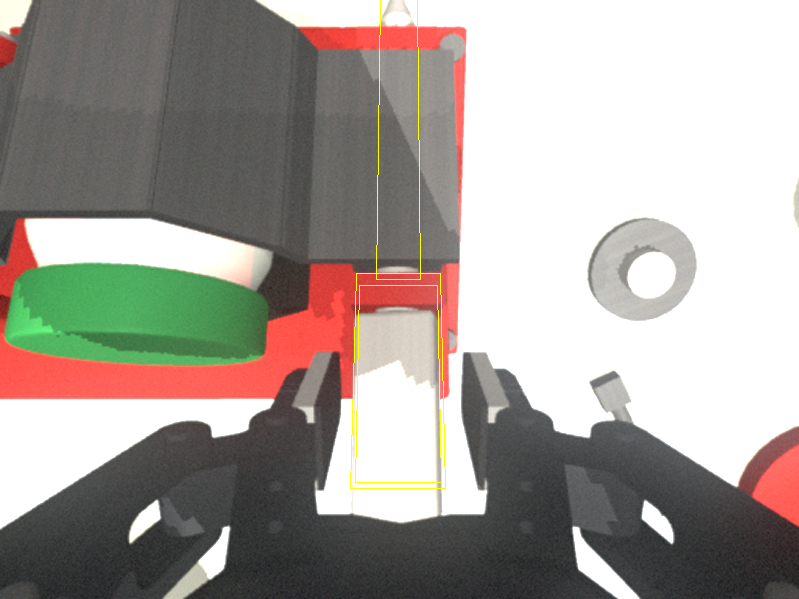

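Emit:
{"op": "play_rows", "data": {
  "targets": [-0.015,0,0,0,-0.15,-0.025,0,0,0,-0.15,-0.035,0,0,0,-0.15,-0.04,0,0,0,-0.15,0,0,0,0,-0.15]
}}

```text
time_s: 19.0
tool_pos: [0.5809, 0.0439, 0.2764]
tcp_rot: [2.156, 1.563, 0.187]
ft_force: [1.3, -0.3, 0.2]
opening: 0.0365
```

```bash
cat > fin.py <<'E'
from h import *
s=robot.sense();im=eyes.snapshot("wrist");cv2.imwrite("pics/f1_raw.png",im);print(s["time_s"],s["tool_pos"],s["ft_force"])
np.savez("f1.npz",p=s["tool_pos"],r=s["tcp_rot"])
E=wristE(s);o=overlay(im,"wrist",E,4,0)
u0,v0=(proj("wrist",bw([.04,0,0]),E)[0]*4).astype(int)
cv2.imwrite("pics/f1.png",o[max(0,v0-250):v0+350,max(0,u0-400):u0+400])
im=eyes.snapshot("side");cv2.imwrite("pics/f1s.png",cv2.resize(im[100:190,185:285],None,fx=6,fy=6,interpolation=cv2.INTER_CUBIC))
E
python3 fin.py
```

```text
19.0 [0.5809 0.0439 0.2764] [ 1.2676 -0.2585  0.1532]
```

View pics/f1.png

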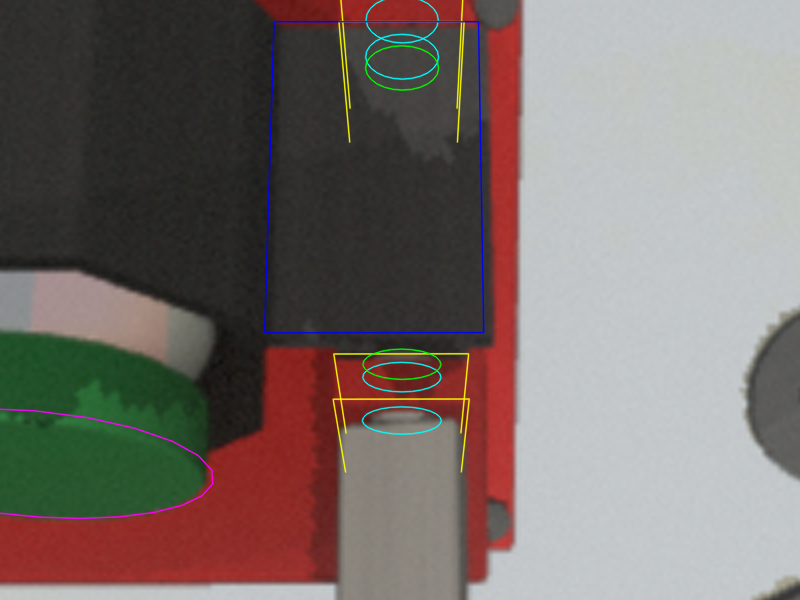

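View pics/f1s.png

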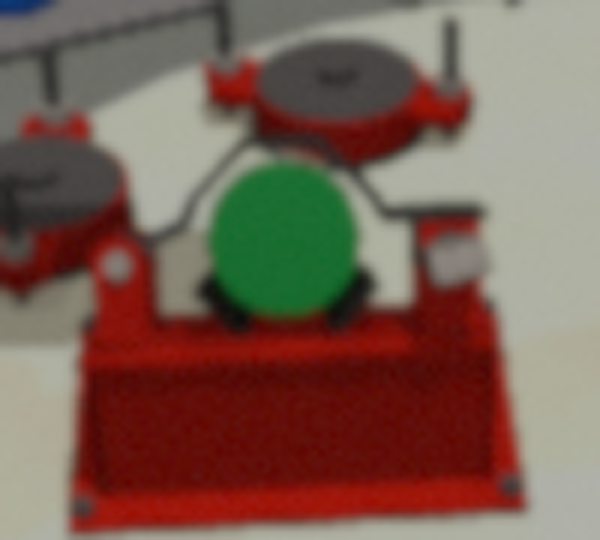

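```bash
python3 - <<'E'
from h import *
im=cv2.imread("pics/f1_raw.png");w=np.load("f1.npz");E=wristE(dict(tool_pos=w["p"],tcp_rot=w["r"]))
u,v=proj("wrist",bw([0,0,0]),E)[0].astype(int);print(u,v)
cv2.imwrite("pics/z13.png",cv2.resize(cv2.convertScaleAbs(im[v-25:v+25,u-35:u+35],alpha=2.2,beta=5),None,fx=11,fy=11,interpolation=cv2.INTER_CUBIC))
a=proj("wrist",bw([[0,0,.013],[.01,0,.013],[0,0,.007],[-.002,0,.007],[-.005,0,.007]]),E);print((a-[u-35,v-25]+.5)*11)
E
```

```text
251 157
[[391.0674 228.4329]
 [391.1751 104.2483]
 [391.9505 256.8231]
 [391.9308 281.4716]
 [391.9012 318.6205]]
```

View pics/z13.png

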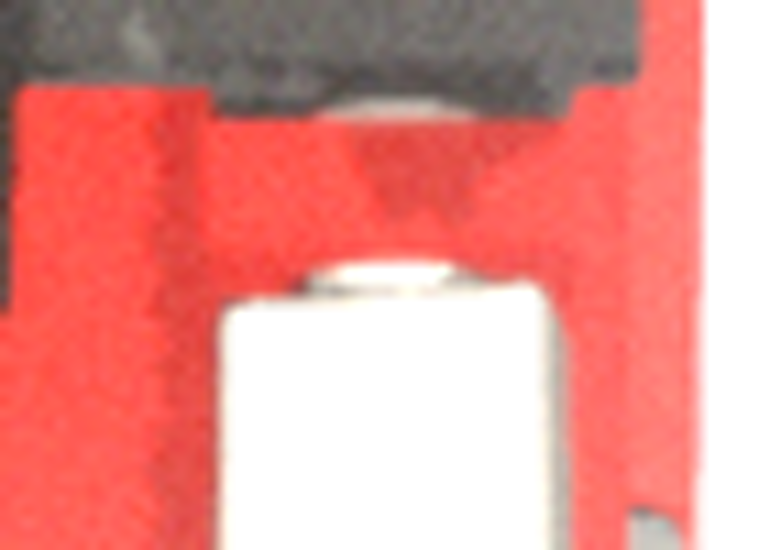

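Emit:
{"op": "play_rows", "data": {
  "targets": [0,-0.001,0.039,0,-1,0,0,0.041,0,-1,0.037,0,0,0,-1,0.037,0,0,0,-1,0.035,0,0,0,-1]
}}

```text
time_s: 19.6
tool_pos: [0.5457, -0.0291, 0.1605]
tcp_rot: [-1.107, 1.569, -3.076]
ft_force: [0.5, 1.5, -0.3]
opening: 0.0002
```

```bash
python3 pv.py n1 30; python3 wv.py n1w 30
```

```text
19.6 tcp [ 0.5457 -0.0291  0.1605] pinyaw 67.17567874495673 force [ 0.5196  1.4916 -0.3354] open 0.00024138167804149698
tip in bore mm [ 61.9369   1.2169 -32.3782] tcp in bore [-94.063    1.3921 -32.3781]
[-0.1198  0.4217  0.3676] [ 0.5435 -0.0288  0.1584]
```

View pics/n1_scene.png

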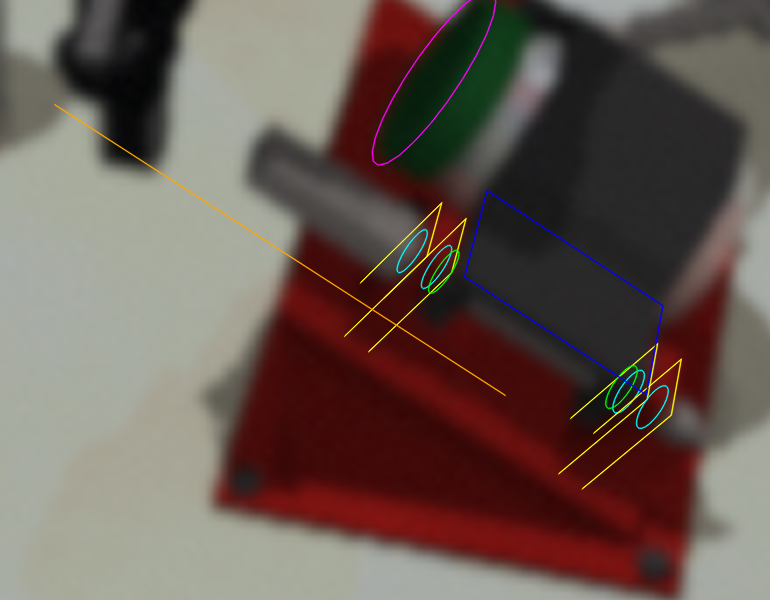

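View pics/n1w.png

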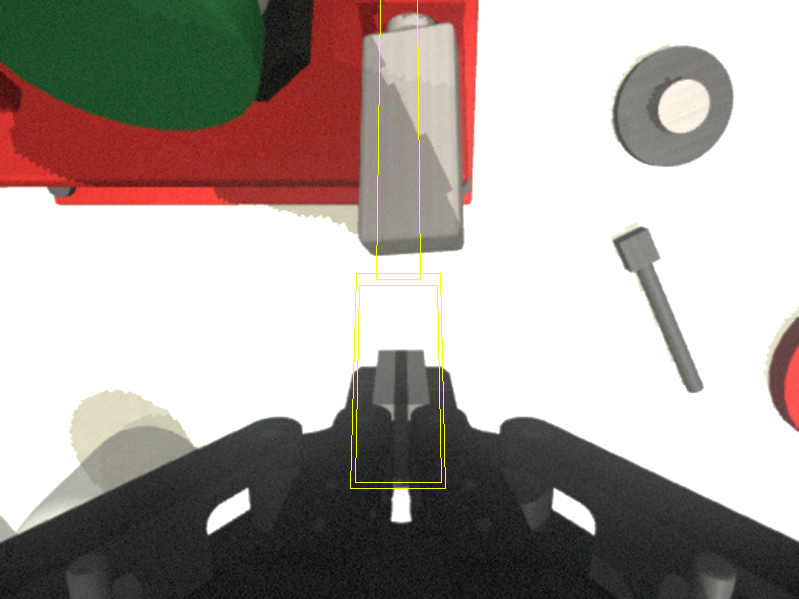

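Emit:
{"op": "play_rows", "data": {
  "targets": [-0.004,0.002,-0.012,0,-1,0,0.001,-0.01,0,-1,0.001,0,-0.0017,0,-1,0.001,0,-0.0017,0,-1,0,0,0,0,-1]
}}

```text
time_s: 20.25
tool_pos: [0.5593, -0.0063, 0.1651]
tcp_rot: [2.337, 1.57, 0.369]
ft_force: [-0.3, 0.0, -0.8]
opening: -0.0001
```

Emit:
{"op": "play_rows", "data": {
  "targets": [0.001,0,-0.0017,0,-1,0.001,0,-0.0017,0,-1,0,0,0,0,-1,0,0,0,0,-1,0,0,0,0,-1]
}}

```text
time_s: 20.75
tool_pos: [0.5603, -0.0043, 0.1628]
tcp_rot: [-0.049, 1.57, -2.018]
ft_force: [-1.8, -4.2, 2.9]
opening: -0.0002
```

```bash
python3 wv.py n2w 30
```

```text
[-1.7896 -4.2418  2.9438] [ 0.5603 -0.0043  0.1628]
```

View pics/n2w.png

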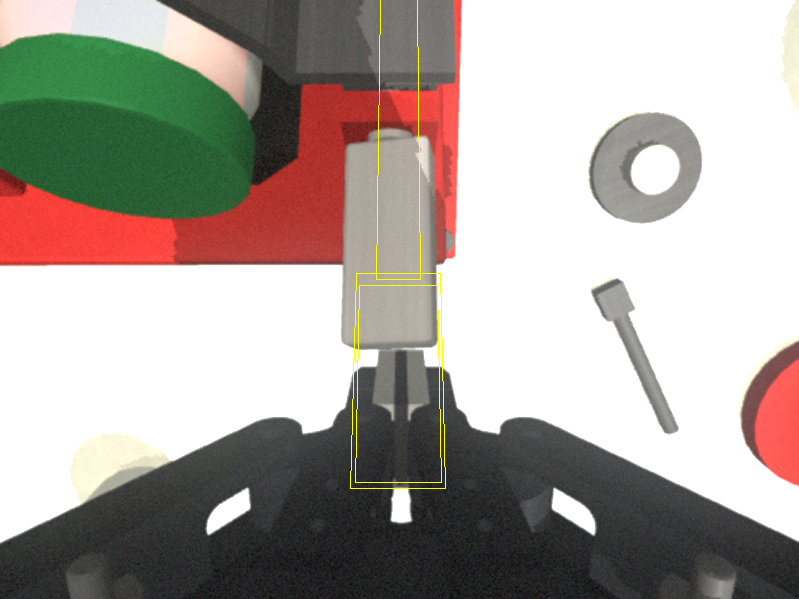

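Emit:
{"op": "play_rows", "data": {
  "targets": [0.001,0,-0.0017,0,-1,0.001,0,-0.0017,0,-1,0,0,0,0,-1,0,0,0,0,-1,0,0,0,0,-1]
}}

```text
time_s: 21.3
tool_pos: [0.5607, -0.0046, 0.1612]
tcp_rot: [0.163, 1.567, -1.81]
ft_force: [-6.6, -14.2, 9.6]
opening: 0.0
```

```bash
python3 wv.py n3w 30; python3 - <<'E'
import cv2,numpy as np
o=[cv2.resize(cv2.imread(f"pics/{n}_raw.png")[45:125,205:305],None,fx=4,fy=6,interpolation=cv2.INTER_CUBIC) for n in("n2w","n3w")]
cv2.imwrite("pics/z14.png",cv2.convertScaleAbs(np.hstack(o),alpha=1.5))
E
```

```text
[ -6.5954 -14.1764   9.6336] [ 0.5607 -0.0046  0.1612]
```

View pics/z14.png

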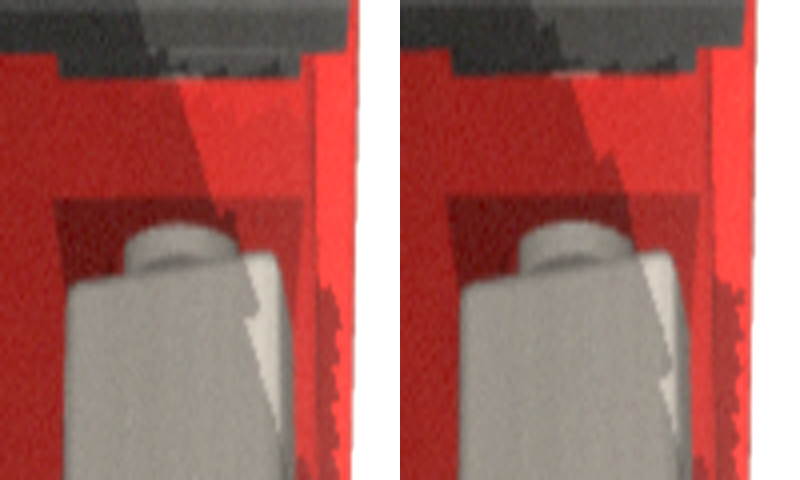

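Emit:
{"op": "play_rows", "data": {
  "targets": [0,0,0.015,0,-1,0,0,0.02,0,-1,-0.03,0,0,0,-1,-0.04,0,0,0,-1,-0.04,0,0,0,-1]
}}

```text
time_s: 21.85
tool_pos: [0.5479, -0.0326, 0.2717]
tcp_rot: [-1.558, 1.57, 2.757]
ft_force: [1.0, 0.5, 0.1]
opening: -0.0001
```

Emit:
{"op": "play_rows", "data": {
  "targets": [0,0,0,0,-1,0,0,0,0,-1,0,0,0,0,-1,0,0,0,0,-1,0,0,0,0,-1]
}}

```text
time_s: 22.35
tool_pos: [0.5479, -0.0327, 0.2699]
tcp_rot: [-1.012, 1.569, -2.981]
ft_force: [-0.1, -0.3, -0.4]
opening: 0.0001
```

```bash
python3 - <<'E'
from h import *
s=robot.sense();print(s["time_s"],s["tool_pos"],s["ft_force"])
im=eyes.snapshot("scene");cv2.imwrite("pics/fs_raw.png",im)
cv2.imwrite("pics/fs.png",cv2.resize(cv2.convertScaleAbs(im[135:235,285:395],alpha=1.8),None,fx=6,fy=6,interpolation=cv2.INTER_CUBIC))
# pin measured in scene: project home model ends
P=bw([[-.062,0,0],[0,0,0],[.1,0,0],[.125,0,0]]);print((proj("scene",P)-[285,135])*6)
im=eyes.snapshot("side");cv2.imwrite("pics/fs2.png",im)
E
```

```text
22.35 [ 0.5479 -0.0327  0.2699] [-0.0778 -0.271  -0.4032]
[[129.7901 217.5585]
 [260.2732 302.2707]
 [466.1106 435.9043]
 [516.7013 468.7488]]
```

View pics/fs.png

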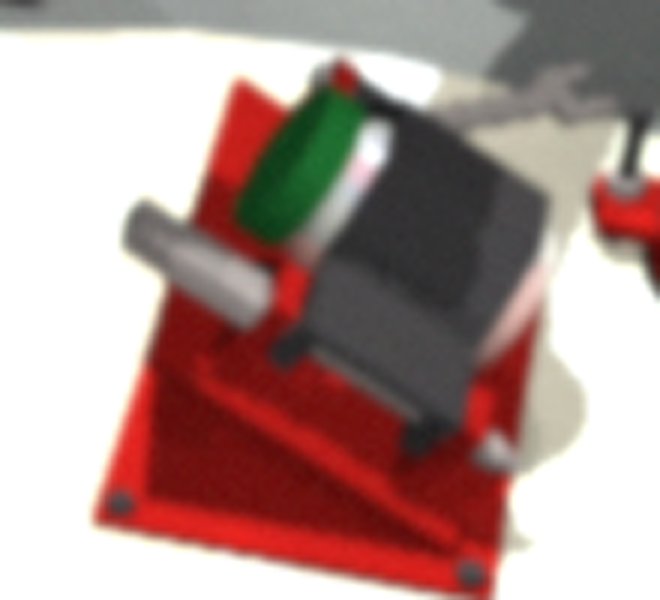

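View pics/fs2.png

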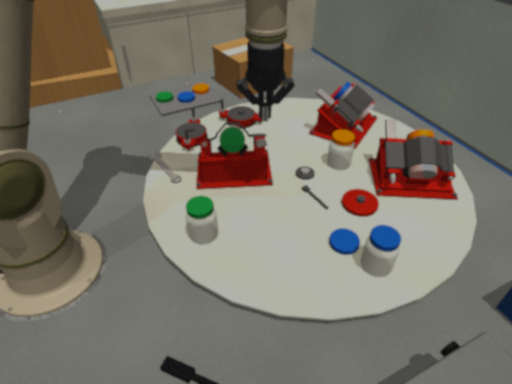

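```bash
python3 -c "
from workcell import robot
print(robot.finish_job())"
```

```text
the job is handed in; nothing more can be done
None
```

The yoke is shut and the pin is threaded down through both lugs and both yoke ears. I released it with its handle against the upper lug and handed the job in at about 22 s.

**What I did**
- **Yoke:** I pushed it down along its arc with the closed fingers until it met its stop at about 30 N.
- **Pin:** I gripped the loose light-steel pin by its handle. The tool can only point down, so I put the tip in the upper lug's hole and raised the handle. The pin then turned in the grip to the bore's 30° slope.
- **Insertion:** I slid the pin home until it butted at about 14 N, opened the fingers, and pushed the handle's end once more with about 17 N. It did not move.

**Last checks**
- In the scene camera, the ends of the pin's handle and tip lie within about 1 pixel (roughly 3 mm) of where my model puts a fully home pin. The tip stands out past the lower lug.
- The yoke's flange matches the shut position, and in the side view the jars and other loose things are where they started.
- The arm is clear of everything, and the wrist force reads about zero.

**Checks that disagreed**
- After the pin was home, the wrist camera still showed 2–3 mm of rod between the handle and the lug. I take this as a view into the hole's clearance plus a slight roll of the handle, because the last push moved nothing. A gap of 1–2 mm is possible; the limit is 6 mm.
- My first estimate of the bore was about 15 mm off and was corrected from wrist pictures.
- Judging the pin's tilt from the rod's width in the wrist picture was unreliable, so I used the scene camera for that.
- On the first approach the tip touched the lug just below the hole with about 7 N. I backed off and came in again higher.

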